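Tip out the used culture dishes and start the timer

ROBOT

A 6-joint arm with a two-finger parallel gripper is mounted at the origin on the work surface. World frame = base frame: x ahead of the robot, y to its left, z up, the work surface at z = 0. Lengths are in mm, angles in rad, forces in N, time in s.
With the tool pointing down it reaches from about 350 to 975 mm from the base axis. Payload 7.1 kg.
Tool frame: the origin (TCP) lies at the very end of the fingers, on their centre line; the grasp point (between the pads) lies 19 mm behind it; z points along the fingers, x is the direction in which the jaws open and shut, and the axes are right-handed (so a half turn about z gives the same grasp; the last joint's range is limited). The gripper opens to 88 mm and grips with 3 to 60 N. Pads are 20 mm wide; open, the fingers measure 115 mm over their backs; the gripper's body (75 mm by 178 mm) begins 61 mm behind the grasp point.
Start: joints at [-1.244, 0.423, 1.63, -0, 1.089, -0.019], TCP at [211.86, -587.98, 222.675] pointing down, gripper open.
Joint ranges: [-3, 3], [-0.9, 2.11], [0.09, 2.58], [-1.31, 4.45], [0.11, 2.69], [-2.54, 2.54]. Speed limits (rad/s): [2.39, 2.39, 3.01, 3.14, 3.14, 3.14].

INTERFACE

Orientations are given as a rotation vector (axis times angle).
In Python, from workcell import * gives the robot as it stands.
- The arm moves only by the tool arm_command, never from a script. Its argument "increments" is a list of rows, each a list of 2 entries, a list of its own where there are three numbers: the shift along the tool's x, y, z in cm, then the turn about the tool's z in degrees. In form: [[[dx, dy, dz], turn], ...]. A call has 1 to 20 rows; each row shifts and turns the pose as measured when the row begins, along the tool's axes as they then stand; what a row does not reach is not made up. A row lasts 1/10 s, in which the tool goes at most 50 mm and 8.59 degrees, less where a joint would pass 70% of its speed; a pose out of reach is approached as far as the arm can. A call is refused whole if a number of a shift passes 5 or a number of a turn 8.59, either way. A call with a gripper value outside its range is refused whole. "gripper" is the opening, from 0 (shut) to 1 (fully open), set as the call begins (left out, the last holds). The fingers move at their own pace and stop on an object; the grip force is fixed at half the most. Time passes only in rows, so rows that do not move let the fingers close. It gives the time, the measured TCP pose, the force and the opening at its end, in the units of the state.
- get_obs(): the state, without advancing time (a new reading comes with each control period).
- get_image(name): name is "side" or "top"; returns the picture (400x640x3 uint8, red, green, blue); there is no depth.
- camera_params(name): a dict with "K" (3x3 intrinsics, pixels), "rvec" (rotation vector, rad) and "tvec" (3), from world to camera coordinates, as OpenCV has them. Camera axes: x right, y down, z forward; pixel columns grow to the right and rows downward; lengths in mm; the calibration is good to about 2 mm. A picture is of the moment at which its call begins. camera_params takes no time and is no camera call.
- close_job(): hands the job in, once; it reports no verdict.
The state is a dict: "t": time; "qpos": joint angles; "qvel": joint speeds; "joint_torque": joint torques, N m; "ee_pos": TCP position; "orientation": TCP orientation; "ft_force": force on the tool from outside, world axes, zero at the start; "moment": the same for the moment, N m; "width": finger opening in mm.
Only numpy, scipy, OpenCV 4.12 (cv2) and the standard library are available. Lean on these libraries where they do the work, as an engineer would, in place of code of your own. Each camera call takes 0.05 s, during which the arm holds its last target.

TASK

Clear the used culture dishes into the steel pan: pick the divided tray up by its post and tilt it towards the corner of the compartment that holds the dishes so that only that compartment empties into the pan, stand the tray back level in the middle of its mat, and put every dish lying on the bench into the pan too, lying below the rim. When all that is done, last of all wind the timer's key clockwise, a part turn at a time, until it is fully wound; the other contents must stay in the tray, and leave the pump bottle, tube rack and scanner where they are.

Things in the scene. Friction and masses are not known exactly. Their poses are not given: they have to be found in the camera images.
- tray_post (a point): square aluminium post in the middle of the tray: 28 mm across flats, top 115 mm above the tray's underside. Its flats face the tray's four corners, so fingers closing along a diagonal hold the tray firmly for tilting along that diagonal. The point is on its axis, 95 mm above the tray's underside; x, y along the tray's sides, z up.
- tray_in (a point): loose white plastic tray on its mat, 210 x 210 mm, 0.35 kg empty, floor 5 mm, walls to 45 mm high. Two dividers cross at the centre, along its x and y axes, making four compartments about 97 mm square, their centres 51 mm from the tray's centre in x and in y. The point is the centre of the floor's top.
- tray_mouth (a point): the +x +y corner of the tray's floor. At this and each other corner both outer walls stop 56 mm short, leaving a pouring mouth 79 mm wide with no sill, one per compartment. The floor is slippery: dishes slide out at about 15 to 25 degrees of tilt towards the corner. The point is the floor's tip, 148 mm from the centre.
- mat_c (a point): black rubber mat, 270 x 270 x 4 mm, fixed: the tray's place. The point is the centre of its top.
- d0_c (a point): round flat lidded culture dish of clear plastic with a tan filling, 60 mm across and 18 mm high, 30 g, slippery. The point is its centre, 9 mm above its underside; z is its axis. It starts flat in one compartment of the tray (which one varies).
- d1_c (a point): round flat lidded culture dish of clear plastic with a tan filling, 60 mm across and 18 mm high, 30 g, slippery. The point is its centre, 9 mm above its underside; z is its axis. If present, it starts stacked on d0 in the same compartment.
- d2_c (a point): round flat lidded culture dish of clear plastic with a tan filling, 60 mm across and 18 mm high, 30 g, slippery. The point is its centre, 9 mm above its underside; z is its axis. If present, it starts lying flat on the bench, loose.
- d3_c (a point): round flat lidded culture dish of clear plastic with a tan filling, 60 mm across and 18 mm high, 30 g, slippery. The point is its centre, 9 mm above its underside; z is its axis. If present, it starts lying flat on the bench, loose.
- d4_c (a point): round flat lidded culture dish of clear plastic with a tan filling, 60 mm across and 18 mm high, 30 g, slippery. The point is its centre, 9 mm above its underside; z is its axis. If present, it starts lying flat on the bench, loose.
- jar_c (a point): screw-capped clear specimen jar, 47 mm across, 54 mm high, in another compartment of the tray; must stay in the tray. The point is its centre.
- slidebox_c (a point): grey closed box of slides, 58 x 40 x 30 mm, in another compartment of the tray; must stay in the tray. The point is its centre.
- vial_c (a point): amber glass vial with black cap, 34 mm across, 59 mm high, in another compartment of the tray; must stay in the tray. The point is its centre.
- pan_in (a point): open steel discard pan, fixed, 260 (its x) x 200 (its y) mm outside, 65 mm high, walls and floor 4 mm. The point is the centre of its inner floor, 4 mm above the bench.
- key (a joint): turning angle of the wind-up timer's key, rad: grows clockwise seen from above, from 0 (run down) to a hard stop at 6.0 (fully wound). A spring resists (about 0.07 N m at 0 rising to 0.12 N m at the stop), and the key stays where it is let go.
- key_grip (a point): winged steel key on the wind-up timer (fixed white box 110 x 100 mm, 54 mm high, ticked dial on top). The key is an upright flat wing 50 mm long, 10 mm thick, from 67 to 101 mm above the bench, on a vertical axis. The point is on that axis, mid-wing, 84 mm above the bench; it turns with the key: x along the wing, y across its thickness.
- pump_c (a point): bystander: clear pump bottle, 64 mm across, 170 mm high. Point 65 mm above its underside.
- rack_c (a point): bystander: white rack of capped tubes, 70 x 110 mm, 94 mm high. Point 45 mm above its underside.
- scanner_c (a point): bystander: hand-held scanner lying on the bench, about 135 x 60 x 40 mm. Point 20 mm above the bench.

How it is judged (in metres and radians):
On the way, in this order (a step that is already met when the one before it is completed fails the run):
1. a dish from the tray has been tipped into the pan: it lies in the pan while the tray is still tilted (angle between tray_post's own z axis and vertical above 0.2 rad and x of d0_c in the frame of pan_in between -0.126 and 0.126 m and y of d0_c in the frame of pan_in between -0.096 and 0.096 m and z of d0_c in the frame of pan_in between -0.01 and 0.06 m), for 0.1 s.
2. every dish is in the pan and the tray stands level on its mat (x of d0_c in the frame of pan_in between -0.126 and 0.126 m and y of d0_c in the frame of pan_in between -0.096 and 0.096 m and z of d0_c in the frame of pan_in between -0.01 and 0.06 m and x of d1_c in the frame of pan_in between -0.126 and 0.126 m and y of d1_c in the frame of pan_in between -0.096 and 0.096 m and z of d1_c in the frame of pan_in between -0.01 and 0.06 m and x of d2_c in the frame of pan_in between -0.126 and 0.126 m and y of d2_c in the frame of pan_in between -0.096 and 0.096 m and z of d2_c in the frame of pan_in between -0.01 and 0.06 m and x of d3_c in the frame of pan_in between -0.126 and 0.126 m and y of d3_c in the frame of pan_in between -0.096 and 0.096 m and z of d3_c in the frame of pan_in between -0.01 and 0.06 m and x of d4_c in the frame of pan_in between -0.126 and 0.126 m and y of d4_c in the frame of pan_in between -0.096 and 0.096 m and z of d4_c in the frame of pan_in between -0.01 and 0.06 m and angle between tray_post's own z axis and vertical below 0.08 rad and horizontal distance between tray_post and mat_c below 0.05 m and height (world z) of tray_post between 0.09 and 0.108 m), for 0.2 s.
3. then the key is wound to its stop (value of joint key above 5.6 rad), for 0.1 s.
At the end, for the whole second after the job is handed in: Every dish that is present lies inside the pan with its centre below 60 mm over the pan's floor (below the rim); the tray stands level (within 0.08 rad) on its mat, its centre within 50 mm of the mat's; the jar, slide box and vial are still in the tray; the key is wound beyond 5.6 rad (stop at 6.0) (all of step 2 and not (x of jar_c in the frame of tray_post above 0.112 m or x of jar_c in the frame of tray_post below -0.112 m or y of jar_c in the frame of tray_post above 0.112 m or y of jar_c in the frame of tray_post below -0.112 m) and not (x of slidebox_c in the frame of tray_post above 0.112 m or x of slidebox_c in the frame of tray_post below -0.112 m or y of slidebox_c in the frame of tray_post above 0.112 m or y of slidebox_c in the frame of tray_post below -0.112 m) and not (x of vial_c in the frame of tray_post above 0.112 m or x of vial_c in the frame of tray_post below -0.112 m or y of vial_c in the frame of tray_post above 0.112 m or y of vial_c in the frame of tray_post below -0.112 m) and z of each of jar_c, slidebox_c, vial_c in the frame of tray_post below 0 m and value of joint key above 5.6 rad); the robot touches nothing.
It fails at once if the jar, slide box or vial leaves the tray (x of any of jar_c, slidebox_c, vial_c in the frame of tray_post above 0.112 m or x of any of jar_c, slidebox_c, vial_c in the frame of tray_post below -0.112 m or y of any of jar_c, slidebox_c, vial_c in the frame of tray_post above 0.112 m or y of any of jar_c, slidebox_c, vial_c in the frame of tray_post below -0.112 m).
It fails at once if the pump bottle, rack or scanner is pushed more than 40 mm (distance of any of pump_c, rack_c, scanner_c from where it was at the start of the episode above 0.04 m).
Of d1, d2, d3, d4 only 2 to 4 are there at a start; the rules pass over those that are not, and their reading is None.
At some moment in a run one of d2, d3, d4 may be knocked a few centimetres aside while the robot is not near it.
It also fails if it takes over 210 s, if anything falls off the work surface, if the arm or the gripper's body presses on something with over 40 N, if the wrist force passes 120 N, or if a joint passes its speed limit or range.

## Working session

There is one attempt and no reset: what is moved stays moved. The work goes in short steps, Python scripts to look and compute and a tool call to move; the robot and the scene stay as the last step left them, time stands still between calls to the robot, and variables do not carry over. Pictures are saved under pics/ and viewed, and the job is handed in when it is done.

Besides the shell and the picture viewer there is one more tool, called after "Emit:" by a JSON object that holds its "op" and its "data", one argument or row to a line. arm_command: Moves the arm, as the interface text tells. Its arguments: {"type":"object","properties":{"increments":{"type":"array","items":{"type":"array"}},"gripper":{"type":"number"}},"required":["increments"]}

```bash
ls; mkdir -p pics
python3 - <<'E'
from workcell import *
import cv2
o=get_obs();print(o)
for n in("side","top"):
    im=get_image(n);cv2.imwrite(f"pics/{n}0.png",im[:,:,::-1]);print(camera_params(n))
E
```

```text
pics
{'t': 0.0, 'qpos': array([-1.24399817e+00,  4.23829628e-01,  1.63069823e+00,  4.67950424e-06,
        1.08853542e+00, -1.89573266e-02]), 'qvel': array([ 0.00157293,  0.0015094 ,  0.00066423,  0.0016864 , -0.00136489,
        0.0014483 ]), 'joint_torque': array([ 7.23287740e-04, -5.44619107e+01, -2.73664266e+01,  6.41440088e-02,
        2.26467935e-02, -1.49561338e-04]), 'ee_pos': array([ 211.69319931, -587.47924447,  221.90544009]), 'orientation': array([-2.56974049e+00,  1.80570199e+00,  1.86021150e-03]), 'ft_force': array([-0.14255833,  0.45295126,  1.28737183]), 'moment': array([-0.00354279, -0.0318482 , -0.02827045]), 'width': 88.07224504174069}
{'K': array([[434.70314062,   0.        , 324.36618576],
       [  0.        , 434.70314062, 197.42413769],
       [  0.        ,   0.        ,   1.        ]]), 'rvec': array([ 0.08420444, -2.90357562,  1.13694131]), 'tvec': array([ 577.69834579,   97.13871738, 1172.96494783])}
{'K': array([[406.75378155,   0.        , 327.92225835],
       [  0.        , 406.75378155, 195.49788569],
       [  0.        ,   0.        ,   1.        ]]), 'rvec': array([ 2.18088119, -2.19224716,  0.10980887]), 'tvec': array([   9.43019525,  571.65836543, 1137.27740446])}
```

View pics/top0.png

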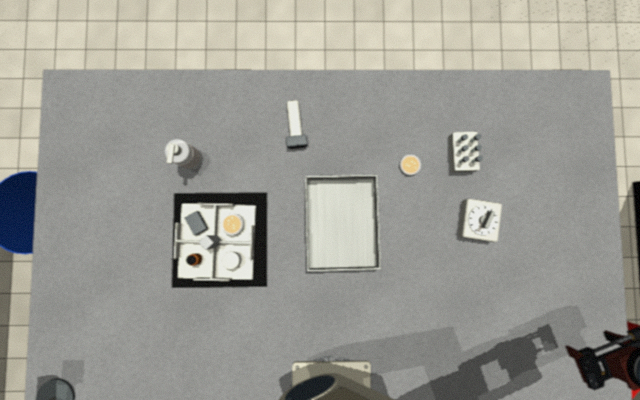

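View pics/side0.png

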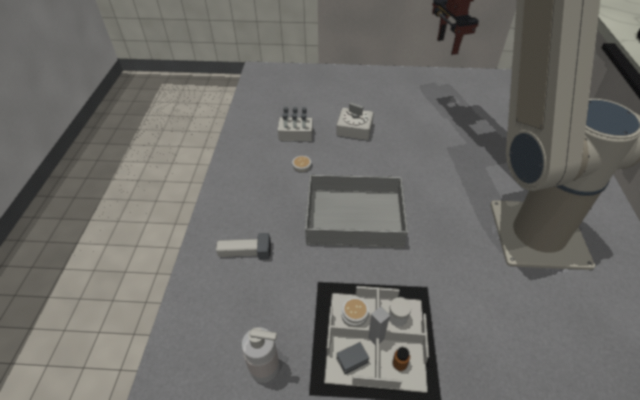

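```bash
cat > h.py <<'E'
from workcell import *
import cv2, numpy as np
def P(n):
    c=camera_params(n);R=cv2.Rodrigues(c['rvec'])[0];return c['K'],R,c['tvec']
def ray(n,uv):
    K,R,t=P(n);d=R.T@np.linalg.inv(K)@np.array([uv[0],uv[1],1.]);return -R.T@t,d
def onz(n,uv,z):
    o,d=ray(n,uv);return o+d*(z-o[2])/d[2]
def proj(n,p):
    K,R,t=P(n);q=K@(R@np.asarray(p,float)+t);return q[:2]/q[2]
def tri(a,b):
    o1,d1=ray('top',a);o2,d2=ray('side',b)
    A=np.stack([d1,-d2],1);s=np.linalg.lstsq(A,o2-o1,rcond=None)[0]
    p,q=o1+s[0]*d1,o2+s[1]*d2
    return (p+q)/2,np.linalg.norm(p-q)
def snap(n,name,box=None,k=1):
    im=get_image(n)[:,:,::-1].copy();cv2.imwrite(f'pics/{name}_raw.png',im)
    if box: x0,y0,x1,y1=box;im=im[y0:y1,x0:x1]
    cv2.imwrite(f'pics/{name}.png',cv2.resize(im,None,fx=k,fy=k,interpolation=cv2.INTER_CUBIC))
    return im
E
python3 - <<'E'
import cv2
from h import *
t=cv2.imread('pics/top0.png');s=cv2.imread('pics/side0.png')
cv2.imwrite('pics/a.png',cv2.resize(t[180:300,160:320],None,fx=5,fy=5,interpolation=cv2.INTER_CUBIC))
cv2.imwrite('pics/b.png',cv2.resize(s[270:400,300:450],None,fx=4.5,fy=4.5,interpolation=cv2.INTER_CUBIC))
cv2.imwrite('pics/c.png',cv2.resize(t[120:280,300:510],None,fx=3.7,fy=3.7,interpolation=cv2.INTER_CUBIC))
for n,im in(('top',t),('side',s)):
    h=cv2.cvtColor(im,cv2.COLOR_BGR2HSV)
    m=cv2.inRange(h,(8,70,120),(25,255,255))
    k,l,st,c=cv2.connectedComponentsWithStats(m)
    for i in range(1,k):
        if st[i,4]>15: print(n,st[i],c[i])
    # dark mat / pan outline
E
```

```text
top [403 157  16  16 201] [410.19402985 164.31840796]
top [224 216  17  17 220] [231.54090909 223.81818182]
side [294 157  15  10 113] [301.3539823  161.48672566]
side [345 300  21  18 303] [354.97689769 308.57425743]
```

View pics/a.png

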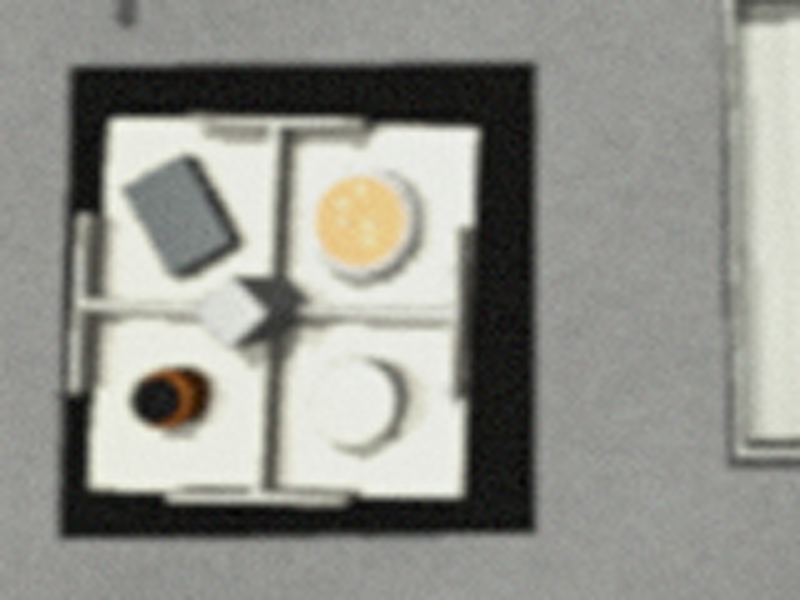

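View pics/b.png

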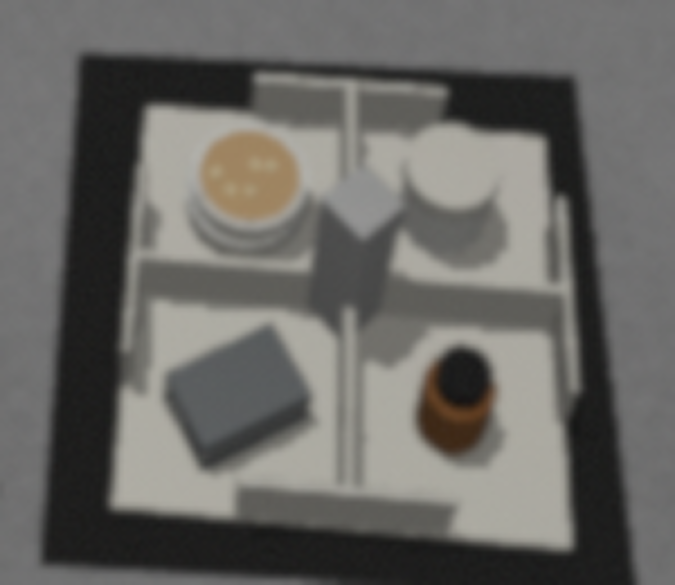

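View pics/c.png

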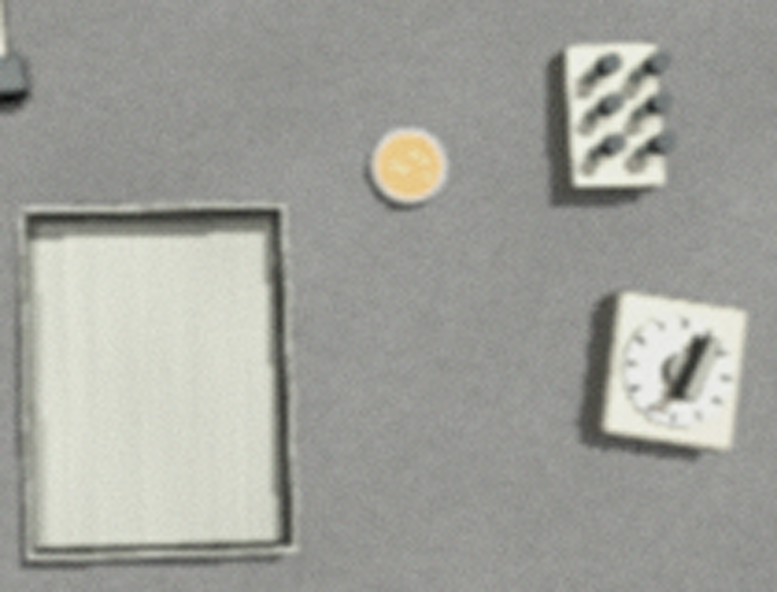

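Run:
```python
from h import *
np.set_printoptions(precision=1,suppress=True)
A=lambda u,v:(u/5+160-.4,v/5+180-.4)
C=lambda u,v:(u/3.7+300-.36,v/3.7+120-.36)
B=lambda u,v:(u/4.5+300-.4,v/4.5+270-.4)
fl=[onz('top',A(*p),9) for p in[(107,118),(481,128),(466,497),(90,490)]]
print('floor',np.array(fl),np.mean(fl,0),[np.linalg.norm(fl[i]-fl[i-1]) for i in range(4)])
e=[(fl[i]-fl[i-1])for i in range(4)];print([np.degrees(np.arctan2(v[1],v[0])) for v in e])
m=[onz('top',A(*p),4) for p in[(75,67),(533,67),(533,533),(63,533)]];print('mat',np.array(m),np.mean(m,0))
sf=[onz('side',B(*p),9) for p in [(145,103),(547,133),(574,548),(110,508)]];print('side floor',np.array(sf),np.mean(sf,0))
print('post',onz('top',A(233,310),119),tri(A(233,310),B(364,201)))
p=[onz('top',C(*p),65) for p in[(25,208),(286,208),(295,558),(25,560)]];print('pan',np.array(p),np.mean(p,0))
print('d0 stack',onz('top',(231.5,223.8),45),'side',onz('side',(355,308.6),45),tri((231.5,223.8),(355,308.6)))
print('bench',onz('top',(410.2,164.3),17),onz('side',(301.4,161.5),17))
b=[onz('top',C(*p),54) for p in[(622,292),(748,310),(733,452),(604,430)]];print('timer',np.array(b),np.mean(b,0))
t=cv2.imread('pics/top0.png');s=cv2.imread('pics/side0.png')
x=cv2.resize(t[195:247,455:510],None,fx=11,fy=11,interpolation=cv2.INTER_CUBIC)
y=cv2.resize(s[95:145,330:380],None,fx=11,fy=11,interpolation=cv2.INTER_CUBIC)[:x.shape[0]]
y=cv2.copyMakeBorder(y,0,x.shape[0]-y.shape[0],0,0,0)
cv2.imwrite('pics/key.png',cv2.resize(np.hstack([x,y]),None,fx=.65,fy=.65))
```

```text
floor [[552.7 428.    9. ]
 [545.9 213.9   9. ]
 [336.4 220.5   9. ]
 [342.  432.5   9. ]] [444.2 323.7   9. ] [np.float64(210.70410119143597), np.float64(214.21226287585299), np.float64(209.5311876745048), np.float64(212.02993025412553)]
[np.float64(-1.2144661069720313), np.float64(-91.81842050662257), np.float64(178.19128055614357), np.float64(88.49536917635292)]
mat [[582.6 448.8   4. ]
 [581.4 185.    4. ]
 [315.4 183.2   4. ]
 [317.5 448.8   4. ]] [449.2 316.4   4. ]
side floor [[548.1 217.9   9. ]
 [336.2 223.5   9. ]
 [343.5 434.7   9. ]
 [554.3 429.2   9. ]] [445.5 326.3   9. ]
post [445.7 323.2 119. ] (array([445.2, 324.4, 114.6]), np.float64(0.6305448808678742))
pan [[ 623.    66.3   65. ]
 [ 622.2 -129.    65. ]
 [ 363.3 -131.4   65. ]
 [ 363.3   66.7   65. ]] [492.9 -31.9  65. ]
d0 stack [492.3 274.9  45. ] side [493.8 276.8  45. ] (array([493. , 275.4,  42.4]), np.float64(1.3685536893141343))
bench [ 662.  -232.8   17. ] [ 663.2 -230.1   17. ]
timer [[ 558.8 -383.8   54. ]
 [ 544.7 -479.    54. ]
 [ 438.2 -463.2   54. ]
 [ 455.2 -366.6   54. ]] [ 499.2 -423.2   54. ]
```

View pics/key.png

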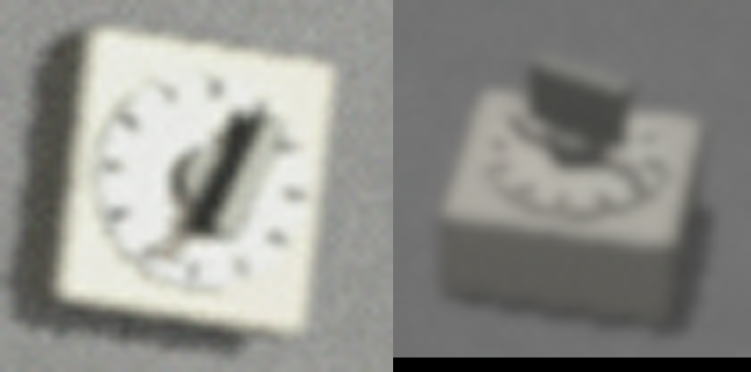

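Emit:
{"op": "arm_command", "data": {
  "increments": [
    [[5, 0, -2], 0],
    [[5, 0, -2], 0],
    [[5, 0, -2], 0],
    [[5, 0, 0], 0],
    [[5, 0, 0], 0],
    [[5, 0, 0], 0],
    [[5, 0, 0], 0],
    [[2, 0, 0], 0]
  ]
}}

```text
t: 0.9
ee_pos: [331.2, -918.6, 268.6]
orientation: [-2.561, 1.8, 0.024]
ft_force: [0.2, -0.1, -0.5]
width: 87.7
```

```bash
cat >> h.py <<'E'
np.set_printoptions(precision=3,suppress=True)
def st():
    o=get_obs();R=cv2.Rodrigues(np.array(o['orientation']))[0]
    print('t',round(o['t'],2),'pos',np.round(o['ee_pos'],1),'r',np.hypot(*o['ee_pos'][:2]).round(1),'q',o['qpos'].round(3),'F',np.round(o['ft_force'],1),'w',round(o['width'],1))
    print('x',R[:,0],'y',R[:,1],'z',R[:,2],'tilt',np.degrees(np.arccos(-R[2,2])).round(2))
    return o,R
E
python3 -c "
from h import *
st()"
```

```text
t 0.9 pos [ 331.2 -918.6  268.6] r 976.5 q [-1.237  1.061  0.371  0.     1.73  -0.012] F [ 0.2 -0.1 -0.5] w 87.7
x [ 0.339 -0.941 -0.019] y [-0.941 -0.339 -0.   ] z [-0.006  0.018 -1.   ] tilt 1.1
```

Emit:
{"op": "arm_command", "data": {
  "increments": [
    [[5, 0, 0], 0],
    [[5, 0, 0], 0],
    [[5, 0, 0], 0],
    [[5, 0, 0], 0]
  ]
}}

```text
t: 1.3
ee_pos: [353.0, -979.3, 223.3]
orientation: [2.543, -1.787, 0.075]
ft_force: [-1.1, 0.4, 0.8]
width: 87.7
```

```bash
python3 -c "
from h import *
st()"
```

```text
t 1.3 pos [ 353.  -979.3  223.3] r 1040.9 q [-1.237  1.244  0.088  0.001  1.751 -0.011] F [-1.1  0.4  0.8] w 87.7
x [ 0.338 -0.939  0.058] y [-0.941 -0.339 -0.001] z [ 0.02  -0.055 -0.998] tilt 3.35
```

Emit:
{"op": "arm_command", "data": {
  "increments": [
    [[-5, 0, 0], 0],
    [[-5, 0, 0], 0],
    [[-5, 0, 0], 0],
    [[-5, 0, 0], 0],
    [[-5, 0, 0], 0],
    [[-5, 0, 0], 0]
  ]
}}

```text
t: 1.9
ee_pos: [269.9, -748.9, 190.4]
orientation: [2.551, -1.793, 0.053]
ft_force: [-0.6, -0.9, -0.5]
width: 87.9
```

```bash
python3 -c "
from h import *
st()"
```

```text
t 1.9 pos [ 269.9 -748.9  190.4] r 796.1 q [-1.24   0.691  1.248  0.002  1.162 -0.016] F [-0.6 -0.9 -0.5] w 87.9
x [ 0.338 -0.94   0.041] y [-0.941 -0.339 -0.001] z [ 0.015 -0.039 -0.999] tilt 2.36
```

Emit:
{"op": "arm_command", "data": {
  "increments": [
    [[0, 0, 0], 0],
    [[-5, 0, -3], 0],
    [[-5, 0, -3], 0],
    [[0, 0, 0], 0],
    [[0, 0, 0], 0]
  ]
}}

```text
t: 2.4
ee_pos: [237.7, -659.3, 231.1]
orientation: [2.562, -1.8, 0.026]
ft_force: [-0.6, 0.6, 0.6]
width: 88.3
```

```bash
python3 -c "
from h import *
st()"
```

```text
t 2.4 pos [ 237.7 -659.3  231.1] r 700.8 q [-1.242  0.518  1.455  0.002  1.15  -0.018] F [-0.6  0.6  0.6] w 88.3
x [ 0.339 -0.941  0.019] y [-0.941 -0.339 -0.001] z [ 0.008 -0.018 -1.   ] tilt 1.11
```

```bash
cat >> h.py <<'E'
def plan(target,ang=None,step=45,tmax=8.5,n=None,pos=None,yaw=None):
    """rows to world target (mm), tool-x world angle ang (deg)"""
    o=get_obs();R=cv2.Rodrigues(np.array(o['orientation']))[0]
    p=np.array(o['ee_pos']) if pos is None else np.array(pos,float)
    a=np.degrees(np.arctan2(R[1,0],R[0,0])) if yaw is None else yaw
    d=np.array(target,float)-p;da=0 if ang is None else (ang-a+180)%360-180
    if n is None:n=int(max(np.ceil(np.linalg.norm(d)/step),np.ceil(abs(da)/tmax),1))
    rows=[]
    for i in range(n):
        c=np.radians(a+da*i/n);x=np.array([np.cos(c),np.sin(c),0]);y=np.array([np.sin(c),-np.cos(c),0])
        s=d/n/10;rows.append([[round(float(s@x),2),round(float(s@y),2),round(-float(s[2]),2)],round(-da/n,2)])
    print(n,rows)
    return rows
E
python3 -c "
from h import *
o,R=st()
plan((450,-150,240),0)
plan((450,100,240),25,pos=(450,-150,240),yaw=0)
"
```

```text
t 2.4 pos [ 237.7 -659.3  231.1] r 700.8 q [-1.242  0.518  1.455  0.002  1.15  -0.018] F [-0.6  0.6  0.6] w 88.3
x [ 0.339 -0.941  0.019] y [-0.941 -0.339 -0.001] z [ 0.008 -0.018 -1.   ] tilt 1.11
13 [[[-3.13, -2.86, -0.07], np.float64(-5.4)], [[-2.85, -3.15, -0.07], np.float64(-5.4)], [[-2.54, -3.4, -0.07], np.float64(-5.4)], [[-2.21, -3.62, -0.07], np.float64(-5.4)], [[-1.86, -3.82, -0.07], np.float64(-5.4)], [[-1.49, -3.97, -0.07], np.float64(-5.4)], [[-1.11, -4.1, -0.07], np.float64(-5.4)], [[-0.72, -4.18, -0.07], np.float64(-5.4)], [[-0.32, -4.23, -0.07], np.float64(-5.4)], [[0.08, -4.24, -0.07], np.float64(-5.4)], [[0.48, -4.22, -0.07], np.float64(-5.4)], [[0.87, -4.15, -0.07], np.float64(-5.4)], [[1.26, -4.05, -0.07], np.float64(-5.4)]]
6 [[[0.0, -4.17, -0.0], -4.17], [[0.3, -4.16, -0.0], -4.17], [[0.6, -4.12, -0.0], -4.17], [[0.9, -4.07, -0.0], -4.17], [[1.2, -3.99, -0.0], -4.17], [[1.48, -3.89, -0.0], -4.17]]
```

Emit:
{"op": "arm_command", "data": {
  "increments": [
    [[-3.1, -2.9, -0.2], -5.4],
    [[-2.9, -3.1, -0.2], -5.4],
    [[-2.5, -3.4, -0.1], -5.4],
    [[-2.2, -3.6, -0.1], -5.4],
    [[-1.9, -3.8, -0.1], -5.4],
    [[-1.5, -4, -0.1], -5.4],
    [[-1.1, -4.1, -0.1], -5.4],
    [[-0.7, -4.2, -0.1], -5.4],
    [[-0.3, -4.2, -0.1], -5.4],
    [[0.1, -4.2, -0.1], -5.4],
    [[0.5, -4.2, -0.1], -5.4],
    [[0.9, -4.2, -0.1], -5.4],
    [[1.3, -4, -0.1], -5.4]
  ]
}}

```text
t: 3.7
ee_pos: [463.1, -150.7, 232.7]
orientation: [3.113, 0.062, 0.023]
ft_force: [1.0, 0.7, -0.2]
width: 87.7
```

```bash
python3 -c "
from h import *
o,R=st()
plan((445,324,240),43.5,step=44)
"
```

```text
t 3.7 pos [ 463.1 -150.7  232.7] r 487.0 q [-0.326  0.196  1.933 -0.025  0.99  -0.352] F [ 1.   0.7 -0.2] w 87.7
x [0.999 0.04  0.014] y [ 0.04  -0.999  0.028] z [ 0.015 -0.027 -1.   ] tilt 1.78
11 [[[0.01, -4.32, -0.07], np.float64(-3.75)], [[0.29, -4.31, -0.07], np.float64(-3.75)], [[0.57, -4.28, -0.07], np.float64(-3.75)], [[0.85, -4.23, -0.07], np.float64(-3.75)], [[1.12, -4.17, -0.07], np.float64(-3.75)], [[1.39, -4.09, -0.07], np.float64(-3.75)], [[1.66, -3.99, -0.07], np.float64(-3.75)], [[1.92, -3.87, -0.07], np.float64(-3.75)], [[2.16, -3.74, -0.07], np.float64(-3.75)], [[2.4, -3.59, -0.07], np.float64(-3.75)], [[2.63, -3.42, -0.07], np.float64(-3.75)]]
```

Emit:
{"op": "arm_command", "data": {
  "increments": [
    [[0, -4.3, -0.1], -3.7],
    [[0.3, -4.3, -0.1], -3.7],
    [[0.6, -4.3, -0.1], -3.7],
    [[0.8, -4.2, -0.1], -3.7],
    [[1.1, -4.2, -0.1], -3.7],
    [[1.4, -4.1, -0.1], -3.8],
    [[1.6, -4, -0.1], -3.8],
    [[1.9, -3.9, -0.1], -3.8],
    [[2.1, -3.7, -0.1], -3.8],
    [[2.4, -3.6, -0.1], -3.8],
    [[1, -2, 0], -3.8],
    [[0, 0, 0], 0]
  ]
}}

```text
t: 4.9
ee_pos: [455.9, 331.6, 228.1]
orientation: [2.864, 1.209, 0.025]
ft_force: [0.2, -0.2, -0.2]
width: 88.0
```

```bash
python3 -c "
from h import *
o,R=st()
plan((445,324,180),43.5,step=20)
"
```

```text
t 4.9 pos [455.9 331.6 228.1] r 563.7 q [ 0.627  0.324  1.768 -0.041  1.041 -0.151] F [ 0.2 -0.2 -0.2] w 88.0
x [0.697 0.717 0.002] y [ 0.716 -0.697  0.037] z [ 0.028 -0.024 -0.999] tilt 2.1
3 [[[-0.43, -0.08, 1.6], np.float64(0.76)], [[-0.44, -0.08, 1.6], np.float64(0.76)], [[-0.44, -0.07, 1.6], np.float64(0.76)]]
```

Emit:
{"op": "arm_command", "data": {
  "increments": [
    [[-0.4, 0, 2], 0.8],
    [[-0.4, 0, 2], 0.8],
    [[-0.3, 0, 2], 0.7],
    [[-0.2, 0, 2], 0],
    [[0, 0, 2], 0],
    [[0, 0, 2], 0],
    [[0, 0, 0], 0]
  ]
}}

```text
t: 5.6
ee_pos: [459.3, 319.7, 102.1]
orientation: [2.894, 1.133, 0.032]
ft_force: [1.2, -0.4, -0.3]
width: 87.3
```

```bash
python3 -c "
from h import *
o,R=st()
plan((445,324,81),43.5,step=10)
snap('side','g1',(280,220,500,400),3.5)
"
```

```text
t 5.6 pos [459.3 319.7 102.1] r 559.6 q [ 0.607  0.493  1.86  -0.053  0.777 -0.102] F [ 1.2 -0.4 -0.3] w 87.3
x [0.734 0.679 0.007] y [ 0.679 -0.734  0.039] z [ 0.031 -0.024 -0.999] tilt 2.24
3 [[[-0.25, -0.43, 0.7], np.float64(-0.24)], [[-0.25, -0.43, 0.7], np.float64(-0.24)], [[-0.25, -0.43, 0.7], np.float64(-0.24)]]
```

View pics/g1.png

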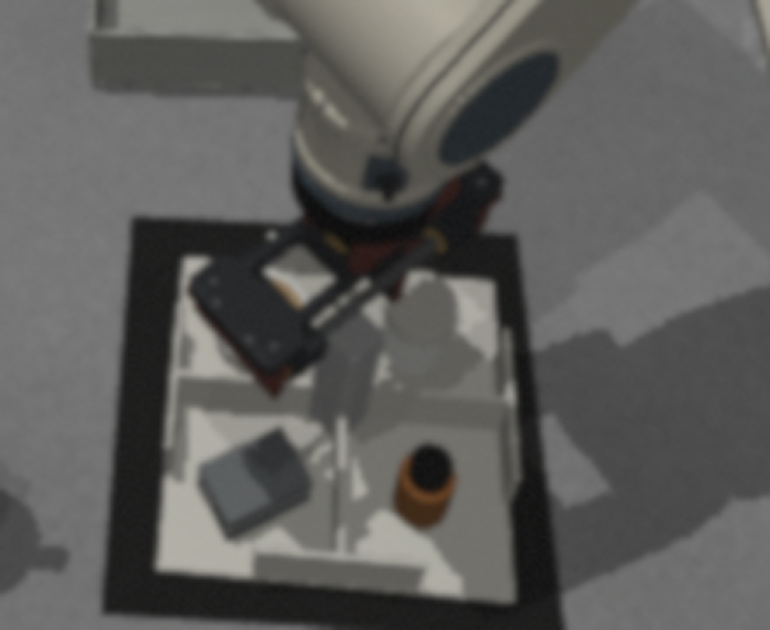

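Emit:
{"op": "arm_command", "data": {
  "increments": [
    [[-0.3, -0.4, 0.7], -0.3],
    [[-0.3, -0.4, 0.7], -0.3],
    [[-0.2, -0.4, 0.7], 0],
    [[0, 0, 0], 0]
  ]
}}

```text
t: 6.05
ee_pos: [448.2, 323.9, 82.6]
orientation: [2.89, 1.147, 0.041]
ft_force: [1.2, -0.1, 0.2]
width: 87.9
```

```bash
python3 -c "
from h import *
o,R=st()
plan((445,324,81),43.5,step=10)
"
```

```text
t 6.05 pos [448.2 323.9  82.6] r 553.0 q [ 0.625  0.516  1.886 -0.057  0.723 -0.088] F [ 1.2 -0.1  0.2] w 87.9
x [0.728 0.686 0.013] y [ 0.685 -0.727  0.04 ] z [ 0.036 -0.02  -0.999] tilt 2.39
1 [[[-0.23, -0.23, 0.16], np.float64(-0.19)]]
```

Emit:
{"op": "arm_command", "data": {
  "increments": [
    [[-0.2, -0.2, 0.2], 0],
    [[0, 0, 0], 0]
  ]
}}

```text
t: 6.25
ee_pos: [445.2, 324.4, 80.8]
orientation: [2.89, 1.148, 0.042]
ft_force: [-1.0, -0.1, -0.5]
width: 87.8
```

Emit:
{"op": "arm_command", "data": {
  "increments": [
    [[0, 0, 0], 0],
    [[0, 0, 0], 0],
    [[0, 0, 0], 0],
    [[0, 0, 0], 0],
    [[0, 0, 0], 0],
    [[0, 0, 0], 0]
  ],
  "gripper": 0.0
}}

```text
t: 6.85
ee_pos: [446.0, 324.9, 81.8]
orientation: [2.89, 1.148, 0.046]
ft_force: [-0.3, -0.1, 0.5]
width: 43.0
```

```bash
python3 -c "
from h import *
o,R=st()
"
```

```text
t 6.85 pos [446.  324.9  81.8] r 551.8 q [ 0.629  0.515  1.891 -0.057  0.716 -0.084] F [-0.3 -0.1  0.5] w 43.0
x [0.727 0.686 0.016] y [ 0.685 -0.727  0.04 ] z [ 0.039 -0.018 -0.999] tilt 2.46
```

Emit:
{"op": "arm_command", "data": {
  "increments": [
    [[0, 0, 0], 0],
    [[0, 0, 0], 0],
    [[0, 0, 0], 0],
    [[0, 0, 0], 0],
    [[0, 0, 0], 0]
  ]
}}

```text
t: 7.35
ee_pos: [445.9, 324.8, 81.9]
orientation: [2.89, 1.148, 0.044]
ft_force: [0.3, 1.1, 0.4]
width: 28.0
```

Emit:
{"op": "arm_command", "data": {
  "increments": [
    [[0, 0, -0.5], 0],
    [[0, 0, -1], 0],
    [[0, 0, -1], 0],
    [[0, 0, -0.5], 0],
    [[0, 0, 0], 0],
    [[0, 0, 0], 0]
  ]
}}

```text
t: 7.95
ee_pos: [443.3, 324.5, 113.4]
orientation: [2.89, 1.148, 0.04]
ft_force: [-0.8, -0.2, -5.2]
width: 27.8
```

```bash
python3 -c "
from h import *
o,R=st()
plan((493,250,110),0,step=10)
snap('side','g2',(280,150,500,400),2.4)
"
```

```text
t 7.95 pos [443.3 324.5 113.4] r 549.4 q [ 0.631  0.461  1.881 -0.053  0.782 -0.087] F [-0.8 -0.2 -5.2] w 27.8
x [0.727 0.686 0.012] y [ 0.685 -0.727  0.04 ] z [ 0.036 -0.02  -0.999] tilt 2.37
9 [[[-0.17, 0.98, 0.04], np.float64(4.82)], [[-0.08, 0.99, 0.04], np.float64(4.82)], [[-0.0, 1.0, 0.04], np.float64(4.82)], [[0.08, 0.99, 0.04], np.float64(4.82)], [[0.17, 0.98, 0.04], np.float64(4.82)], [[0.25, 0.96, 0.04], np.float64(4.82)], [[0.33, 0.94, 0.04], np.float64(4.82)], [[0.41, 0.91, 0.04], np.float64(4.82)], [[0.48, 0.87, 0.04], np.float64(4.82)]]
```

View pics/g2.png

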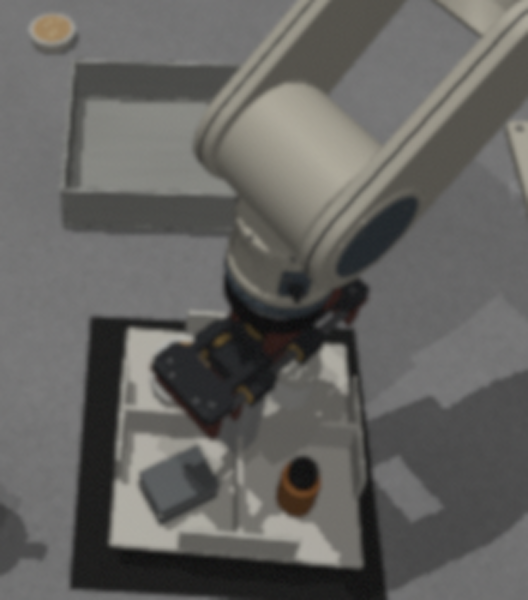

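Emit:
{"op": "arm_command", "data": {
  "increments": [
    [[-0.1, 0.5, 0], 3],
    [[-0.1, 1, 0.1], 4.8],
    [[-0.1, 1, 0.1], 4.8],
    [[0.1, 1, 0.1], 4.8],
    [[0.2, 1, 0.1], 4.8],
    [[0.2, 1, 0], 4.8],
    [[0.3, 1, 0], 4.8],
    [[0.4, 0.9, 0], 4.8],
    [[0.5, 0.9, 0], 4.8],
    [[0, 0.4, 0], 2],
    [[0, 0, 0], 0]
  ]
}}

```text
t: 9.1
ee_pos: [490.6, 244.6, 108.6]
orientation: [3.118, -0.05, 0.047]
ft_force: [0.7, 0.7, -4.7]
width: 27.9
```

```bash
python3 -c "
from h import *
o,R=st()
plan((493,235,100),0,step=10)
snap('side','g3',(250,130,500,400),2.2)
snap('top','g3t',(150,120,400,320),3)
"
```

```text
t 9.1 pos [490.6 244.6 108.6] r 548.1 q [ 0.46   0.468  1.886 -0.05   0.772  0.528] F [ 0.7  0.7 -4.7] w 27.9
x [ 0.999 -0.032  0.031] y [-0.032 -0.999  0.023] z [ 0.03  -0.024 -0.999] tilt 2.19
2 [[[0.14, 0.47, 0.43], np.float64(-0.91)], [[0.13, 0.48, 0.43], np.float64(-0.91)]]
```

View pics/g3.png

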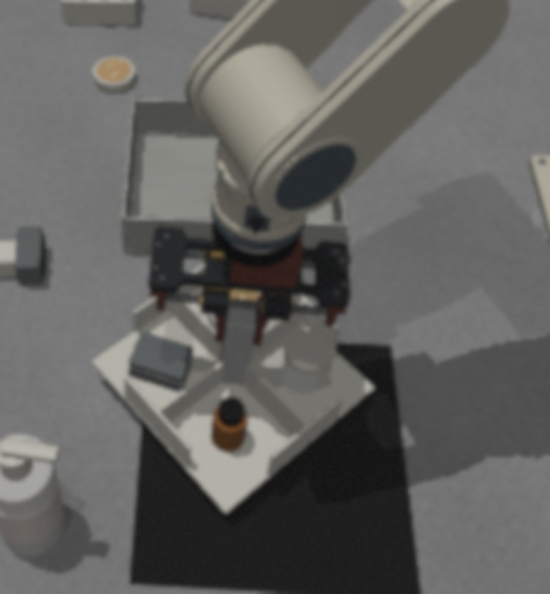

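View pics/g3t.png

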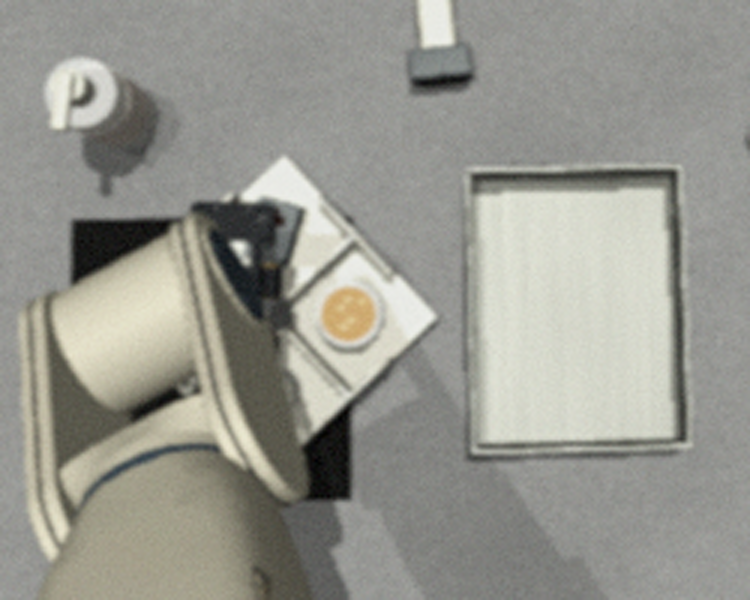

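Emit:
{"op": "arm_command", "data": {
  "increments": [
    [[0, 0.5, -0.6], 0],
    [[0, 0.7, -0.5], 0],
    [[0, 0.7, 0], 0],
    [[0, 0.7, 0], 0],
    [[0, 0.5, 0], 0],
    [[0, 0.5, 0], 0],
    [[0, 0.5, 0], 0],
    [[0, 0, 0], 0]
  ]
}}

```text
t: 10.0
ee_pos: [490.5, 204.7, 123.4]
orientation: [3.125, -0.046, 0.056]
ft_force: [0.7, 0.9, -5.2]
width: 27.4
```

```bash
python3 -c "
from h import *
o,R=st()
"
```

```text
t 10.0 pos [490.5 204.7 123.4] r 531.5 q [ 0.39   0.42   1.922 -0.041  0.773  0.448] F [ 0.7  0.9 -5.2] w 27.4
x [ 0.999 -0.029  0.036] y [-0.03  -0.999  0.015] z [ 0.035 -0.016 -0.999] tilt 2.24
```

```bash
python3 -c "
from h import *
print(proj('top',(490,67,65)))
snap('side','g4',(250,130,500,400),2.2)
snap('top','g4t',(150,120,400,320),3)
"
```

```text
[306.21  224.111]
```

View pics/g4.png

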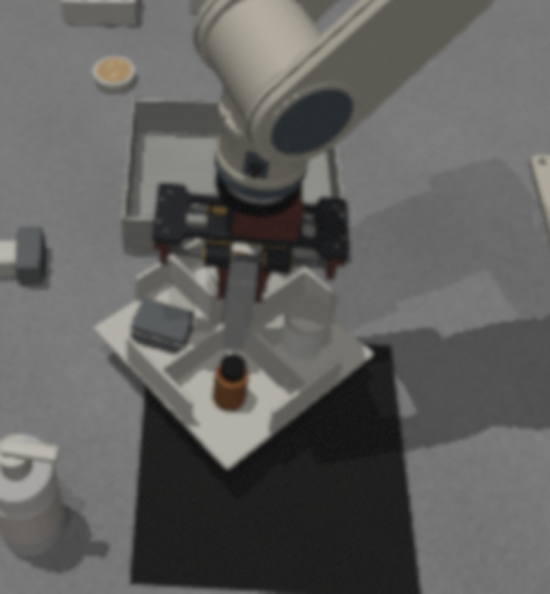

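View pics/g4t.png

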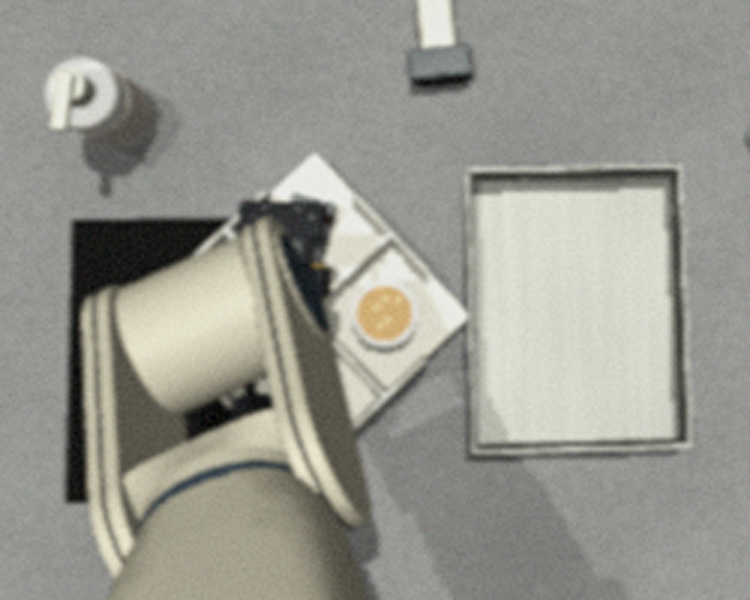

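Emit:
{"op": "arm_command", "data": {
  "increments": [
    [[0, 0.3, 0], 0],
    [[0, 0.3, 0], 0],
    [[0, 0.3, 0], 0],
    [[0, 0, 0], 0]
  ]
}}

```text
t: 10.5
ee_pos: [491.3, 198.3, 124.1]
orientation: [3.129, -0.048, 0.06]
ft_force: [0.6, 1.7, -5.4]
width: 27.7
```

```bash
python3 -c "
from h import *
o,R=st()
snap('side','g5',(250,130,500,400),2.2)
"
```

```text
t 10.5 pos [491.3 198.3 124.1] r 529.8 q [ 0.376  0.415  1.928 -0.036  0.767  0.432] F [ 0.6  1.7 -5.4] w 27.7
x [ 0.999 -0.03   0.038] y [-0.031 -0.999  0.011] z [ 0.038 -0.012 -0.999] tilt 2.28
```

View pics/g5.png

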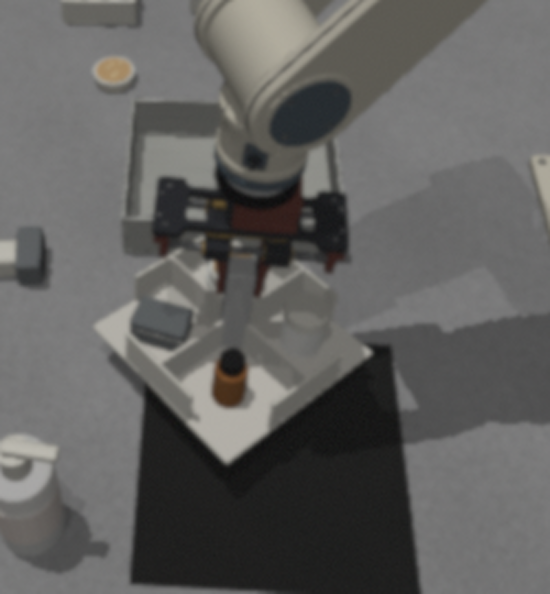

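Emit:
{"op": "arm_command", "data": {
  "increments": [
    [[0, -0.3, -0.1], 0],
    [[0, -0.5, -0.1], 0],
    [[0, -0.5, -0.1], 0],
    [[0, -0.5, 0], 0],
    [[0, -0.2, 0], 0],
    [[0, 0, 0], 0]
  ]
}}

```text
t: 11.15
ee_pos: [490.8, 219.1, 126.3]
orientation: [3.126, -0.045, 0.056]
ft_force: [0.7, 0.6, -4.7]
width: 27.7
```

```bash
python3 -c "
from h import *
o,R=st()
snap('side','g6',(250,130,500,400),2.2)
snap('top','g6t',(150,120,400,320),3)
"
```

```text
t 11.15 pos [490.8 219.1 126.3] r 537.5 q [ 0.414  0.423  1.907 -0.04   0.785  0.471] F [ 0.7  0.6 -4.7] w 27.7
x [ 0.999 -0.028  0.036] y [-0.029 -0.999  0.014] z [ 0.035 -0.015 -0.999] tilt 2.21
```

View pics/g6.png

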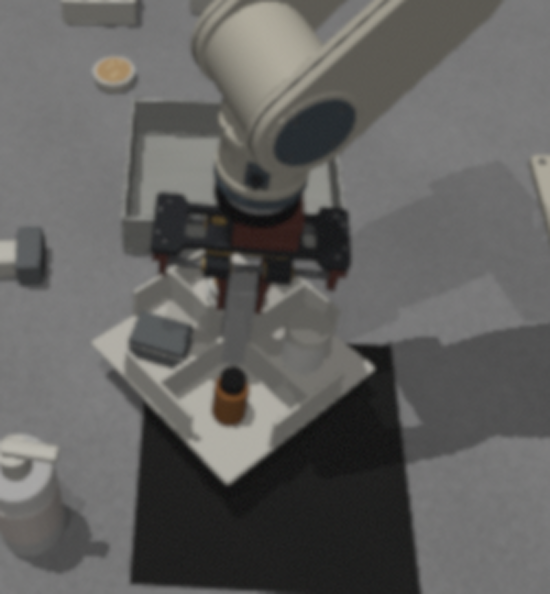

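View pics/g6t.png

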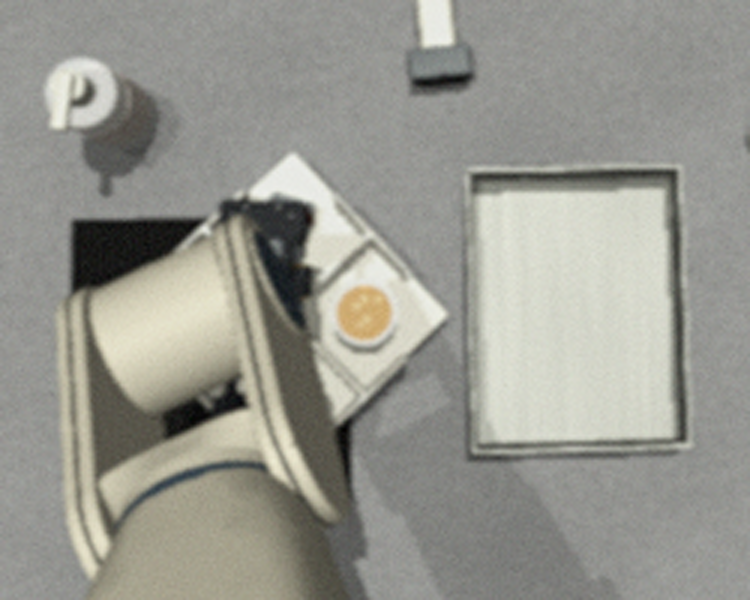

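```bash
cat >> h.py <<'E'
def corners(th,pos,yaw):
    # predicted floor-top corner points for tilt th deg toward tool +y; pivot=grasp point
    t=np.radians(th);c=np.radians(yaw);X=np.array([np.cos(c),np.sin(c),0]);Y=np.array([np.sin(c),-np.cos(c),0]);Z=np.array([0,0,1.])
    Yt=Y*np.cos(t)-Z*np.sin(t);Zt=Z*np.cos(t)+Y*np.sin(t)
    pv=np.array(pos)+[0,0,19]
    ctr=pv-Zt*91   # floor top centre
    return dict(tip=ctr+148*Yt,rear=ctr-148*Yt,px=ctr+148*X,nx=ctr-148*X)
E
python3 -c "
from h import *
o,R=st()
for th in(-4,0,4,8,12):
    c=corners(th,o['ee_pos'],-1.6);print(th,{k:(proj('side',v),proj('top',v),v[2].round()) for k,v in c.items()})
p,e=tri((247.7,171),(291.8,285.9));print(p,e)
"
```

```text
t 11.25 pos [490.7 218.8 126.2] r 537.3 q [ 0.414  0.423  1.908 -0.04   0.785  0.47 ] F [ 0.3 -0.4 -5.1] w 27.7
x [ 0.999 -0.029  0.036] y [-0.029 -0.999  0.014] z [ 0.035 -0.016 -0.999] tilt 2.2
-4 {'tip': (array([359.207, 229.078]), array([307.011, 225.417]), np.float64(65.0)), 'rear': (array([354.162, 344.537]), array([200.808, 223.125]), np.float64(44.0)), 'px': (array([293.647, 276.844]), array([255.511, 171.009]), np.float64(54.0)), 'nx': (array([421.294, 286.291]), array([251.492, 278.711]), np.float64(54.0))}
0 {'tip': (array([358.892, 233.513]), array([304.973, 225.408]), np.float64(54.0)), 'rear': (array([354.273, 345.543]), array([197.275, 223.012]), np.float64(54.0)), 'px': (array([293.287, 279.224]), array([253.24 , 170.965]), np.float64(54.0)), 'nx': (array([421.457, 288.752]), array([249.171, 278.654]), np.float64(54.0))}
4 {'tip': (array([358.579, 238.037]), array([302.708, 225.392]), np.float64(44.0)), 'rear': (array([354.412, 346.145]), array([193.892, 222.9  ]), np.float64(65.0)), 'px': (array([292.914, 281.52 ]), array([250.942, 170.899]), np.float64(54.0)), 'nx': (array([421.653, 291.132]), array([246.82 , 278.616]), np.float64(54.0))}
8 {'tip': (array([358.27 , 242.637]), array([300.227, 225.369]), np.float64(34.0)), 'rear': (array([354.578, 346.323]), array([190.676, 222.789]), np.float64(76.0)), 'px': (array([292.529, 283.724]), array([248.625, 170.809]), np.float64(55.0)), 'nx': (array([421.883, 293.421]), array([244.449, 278.598]), np.float64(55.0))}
12 {'tip': (array([357.965, 247.302]), array([297.546, 225.34 ]), np.float64(25.0)), 'rear': (array([354.772, 346.061]), array([187.646, 222.681]), np.float64(87.0)), 'px': (array([292.133, 285.824]), array([246.299, 170.698]), np.float64(56.0)), 'nx': (array([422.144, 295.608]), array([242.066, 278.6  ]), np.float64(56.0))}
[639.861 230.617  50.794] 1.4656409302058768
```

Emit:
{"op": "arm_command", "data": {
  "increments": [
    [[0, 0, -0.5], 0],
    [[0, 0, -1], 0],
    [[0, 0, -1], 0],
    [[0, 0, -1], 0],
    [[0, 0, -1], 0],
    [[0, 0, -0.6], 0],
    [[0, 0.3, 0], 0],
    [[0, 0.6, 0], 0],
    [[0, 0.9, 0], 0],
    [[0, 1.2, 0], 0],
    [[0, 1.2, 0], 0],
    [[0, 1.2, 0], 0],
    [[0, 1.2, 0], 0],
    [[0, 1.2, 0], 0],
    [[0, 1.2, 0], 0],
    [[0, 0.9, 0], 0],
    [[0, 0.6, 0], 0],
    [[0, 0.3, 0], 0]
  ]
}}

```text
t: 13.05
ee_pos: [484.4, 100.0, 183.5]
orientation: [3.125, -0.048, 0.054]
ft_force: [0.2, -0.0, -4.5]
width: 28.0
```

```bash
python3 -c "
from h import *
o,R=st()
snap('side','g7',(250,130,500,400),2.2)
snap('top','g7t',(150,120,400,320),3)
"
```

```text
t 13.05 pos [484.4 100.  183.5] r 494.7 q [ 0.194  0.275  1.965 -0.03   0.872  0.243] F [ 0.2 -0.  -4.5] w 28.0
x [ 0.999 -0.031  0.035] y [-0.031 -0.999  0.015] z [ 0.034 -0.016 -0.999] tilt 2.19
```

View pics/g7.png

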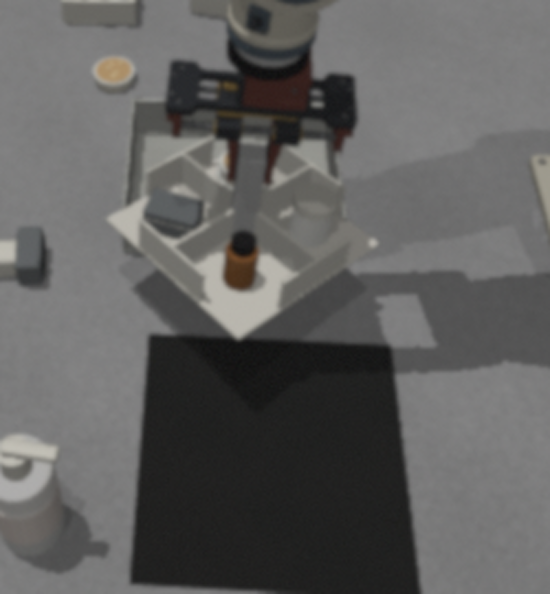

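View pics/g7t.png

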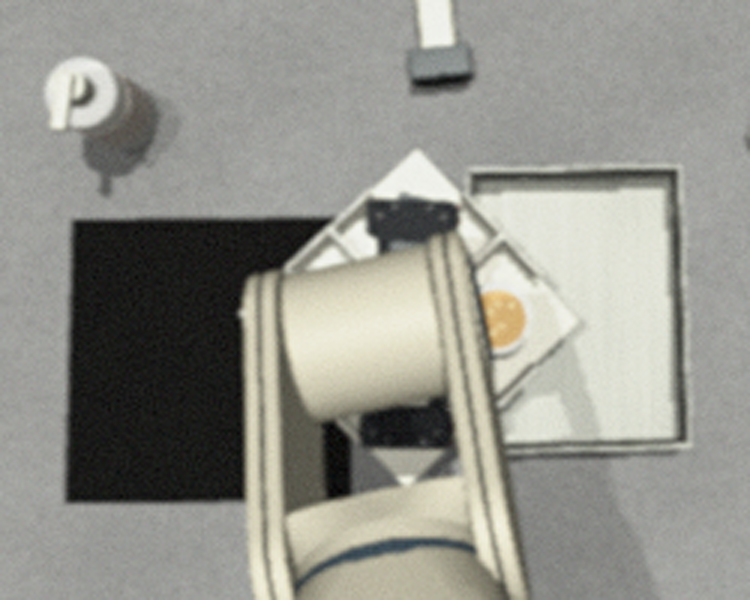

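Emit:
{"op": "arm_command", "data": {
  "increments": [
    [[0.1, 0.3, 0], 0],
    [[0.1, 0.6, 0], 0],
    [[0.2, 0.9, 0], 0],
    [[0.2, 1.2, 0], 0],
    [[0.1, 1.2, 0], 0],
    [[0.1, 1.2, 0], 0],
    [[0.1, 1, 0], 0],
    [[0, 0.6, 0], 0],
    [[0, 0.3, 0], 0],
    [[0, 0, 0.4], 0],
    [[0, 0, 0.8], 0],
    [[0, 0, 0.8], 0],
    [[0, 0, 0.4], 0],
    [[0, 0, 0], 0]
  ]
}}

```text
t: 14.55
ee_pos: [492.7, 21.2, 158.5]
orientation: [3.125, -0.046, 0.054]
ft_force: [-0.3, -0.0, -4.6]
width: 27.8
```

```bash
python3 -c "
from h import *
o,R=st()
snap('side','g8',(250,100,500,370),2.2)
snap('top','g8t',(200,120,450,320),3)
"
```

```text
t 14.55 pos [492.7  21.2 158.5] r 493.1 q [ 0.029  0.311  1.988 -0.023  0.809  0.075] F [-0.3 -0.  -4.6] w 27.8
x [ 0.999 -0.029  0.034] y [-0.03  -0.999  0.015] z [ 0.034 -0.016 -0.999] tilt 2.15
```

View pics/g8.png

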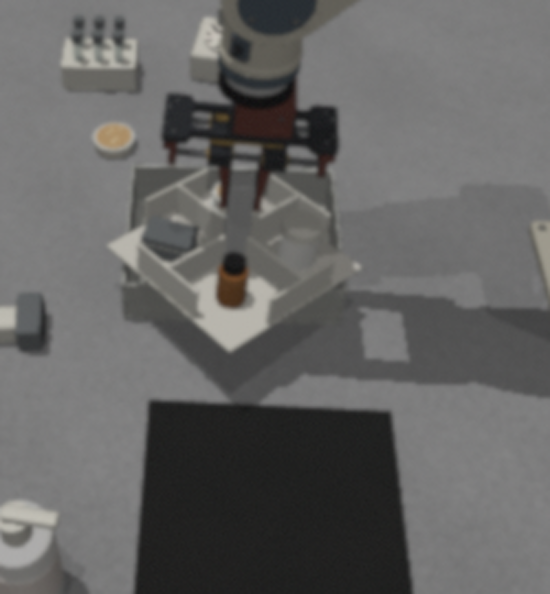

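View pics/g8t.png

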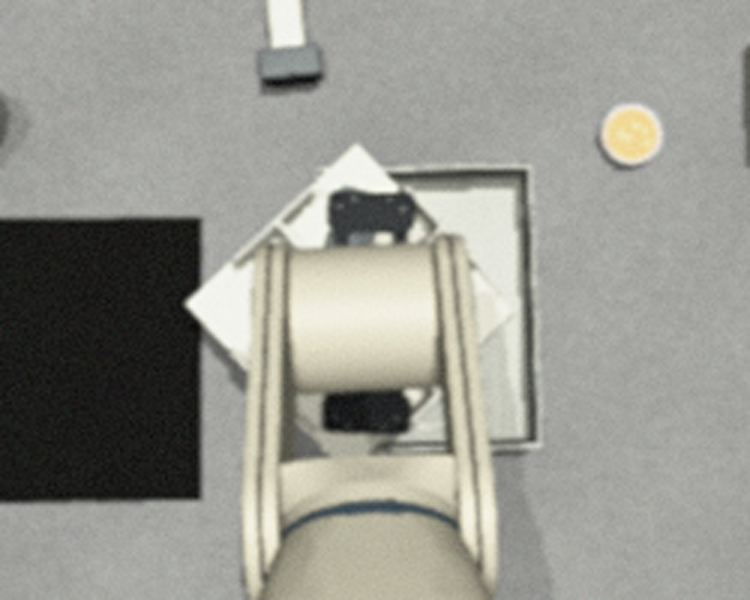

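Emit:
{"op": "arm_command", "data": {
  "increments": [
    [[0, 0.5, 0], 0],
    [[0, 0.5, 0], 0],
    [[0, 0.5, 0], 0],
    [[0, 0.5, 0], 0],
    [[0, 0.5, 0], 0],
    [[0, 0.5, 0], 0],
    [[0, 0, 0], 0]
  ]
}}

```text
t: 15.35
ee_pos: [493.5, -9.0, 161.6]
orientation: [3.131, -0.052, 0.061]
ft_force: [-0.3, 0.8, -5.3]
width: 27.8
```

```bash
python3 -c "
from h import *
o,R=st()
snap('side','g9',(250,100,500,370),2.2)
snap('top','g9t',(200,120,450,320),3)
"
```

```text
t 15.35 pos [493.5  -9.  161.6] r 493.6 q [-0.037  0.304  1.989 -0.012  0.809  0.005] F [-0.3  0.8 -5.3] w 27.8
x [ 0.999 -0.033  0.039] y [-0.033 -0.999  0.009] z [ 0.039 -0.01  -0.999] tilt 2.31
```

View pics/g9.png

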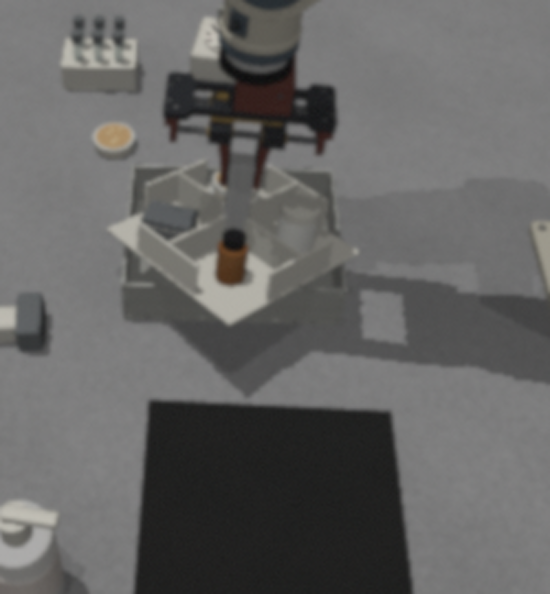

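View pics/g9t.png

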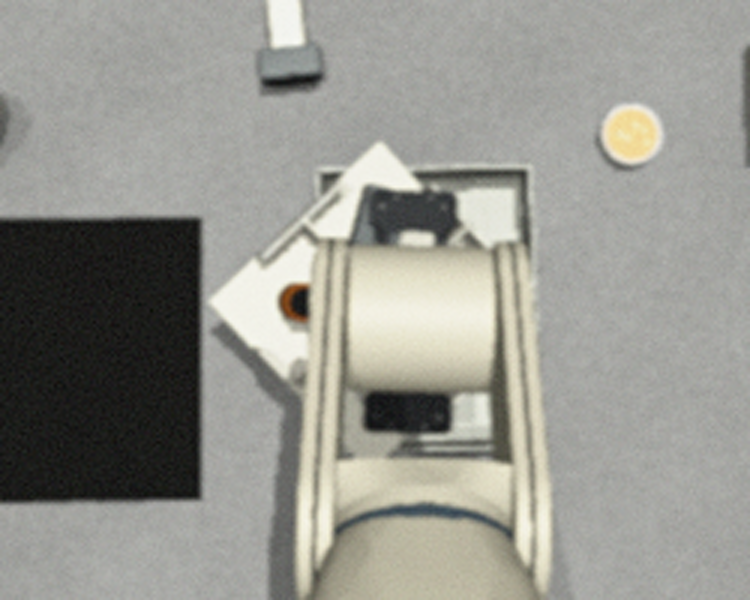

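Tip is at the far wall and tilt is growing (~15°). Continue.

Emit:
{"op": "arm_command", "data": {
  "increments": [
    [[0, 0.5, 0.1], 0],
    [[0, 0.5, 0.1], 0],
    [[0, 0.5, 0], 0],
    [[0, 0.5, 0], 0],
    [[0, 0, 0], 0],
    [[0, 0, 0], 0]
  ]
}}

```text
t: 16.05
ee_pos: [493.0, -28.6, 159.7]
orientation: [3.133, -0.052, 0.062]
ft_force: [0.9, 2.9, -5.4]
width: 27.9
```

```bash
python3 -c "
from h import *
o,R=st()
for th in(15,20,25):
    c=corners(th,o['ee_pos'],-1.6);print(th,{k:(proj('side',v).round(),proj('top',v).round(),v[2].round()) for k,v in c.items() if k!='nx'})
snap('side','g10',(250,100,500,370),2.2)
snap('top','g10t',(200,120,450,320),3)
"
```

```text
t 16.05 pos [493.  -28.6 159.7] r 493.8 q [-0.079  0.307  1.99  -0.007  0.805 -0.041] F [ 0.9  2.9 -5.4] w 27.9
x [ 0.999 -0.033  0.039] y [-0.033 -0.999  0.007] z [ 0.039 -0.008 -0.999] tilt 2.29
15 {'tip': (array([358., 174.]), array([384., 224.]), np.float64(53.0)), 'rear': (array([356., 236.]), array([278., 221.]), np.float64(129.0)), 'px': (array([301., 198.]), array([334., 168.]), np.float64(91.0))}
20 {'tip': (array([358., 179.]), array([379., 224.]), np.float64(43.0)), 'rear': (array([356., 233.]), array([276., 221.]), np.float64(144.0)), 'px': (array([300., 200.]), array([331., 167.]), np.float64(93.0))}
25 {'tip': (array([358., 184.]), array([375., 224.]), np.float64(34.0)), 'rear': (array([356., 230.]), array([274., 221.]), np.float64(159.0)), 'px': (array([300., 201.]), array([328., 167.]), np.float64(96.0))}
```

View pics/g10.png

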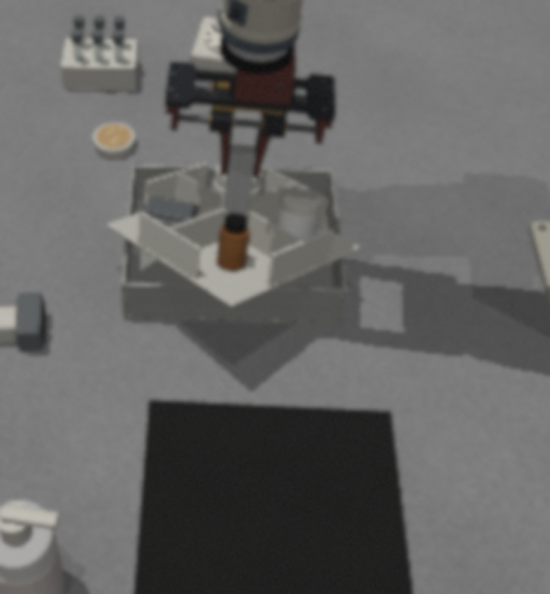

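View pics/g10t.png

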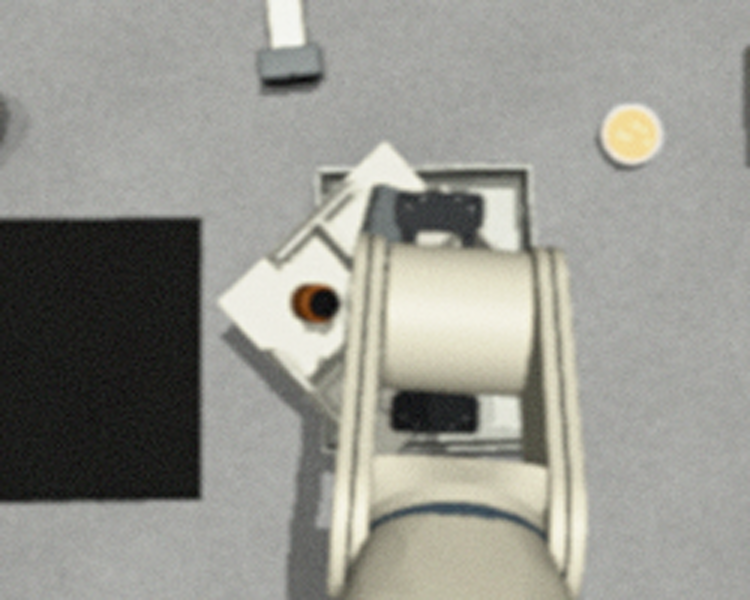

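Emit:
{"op": "arm_command", "data": {
  "increments": [
    [[0, -0.4, -0.3], 0],
    [[0, -0.8, -0.3], 0],
    [[0, -1, -0.3], 0],
    [[0, -1, -0.3], 0],
    [[0, -1, -0.3], 0],
    [[0, -1, 0], 0],
    [[0, -1, 0], 0],
    [[0, -1, 0], 0],
    [[0, -0.5, 0], 0],
    [[0, 0, 0], 0]
  ]
}}

```text
t: 17.15
ee_pos: [495.1, 55.7, 175.8]
orientation: [3.13, -0.046, 0.063]
ft_force: [0.2, 1.0, -4.1]
width: 28.0
```

```bash
python3 -c "
from h import *
o,R=st()
snap('side','g11',(250,100,500,370),2.2)
snap('top','g11t',(200,120,450,320),3)
"
```

```text
t 17.15 pos [495.1  55.7 175.8] r 498.2 q [ 0.097  0.288  1.969 -0.02   0.846  0.139] F [ 0.2  1.  -4.1] w 28.0
x [ 0.999 -0.029  0.04 ] y [-0.029 -1.     0.01 ] z [ 0.04  -0.011 -0.999] tilt 2.38
```

View pics/g11.png

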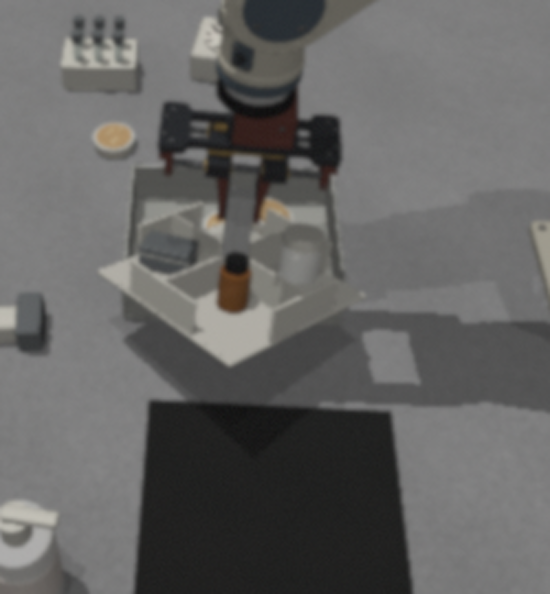

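View pics/g11t.png

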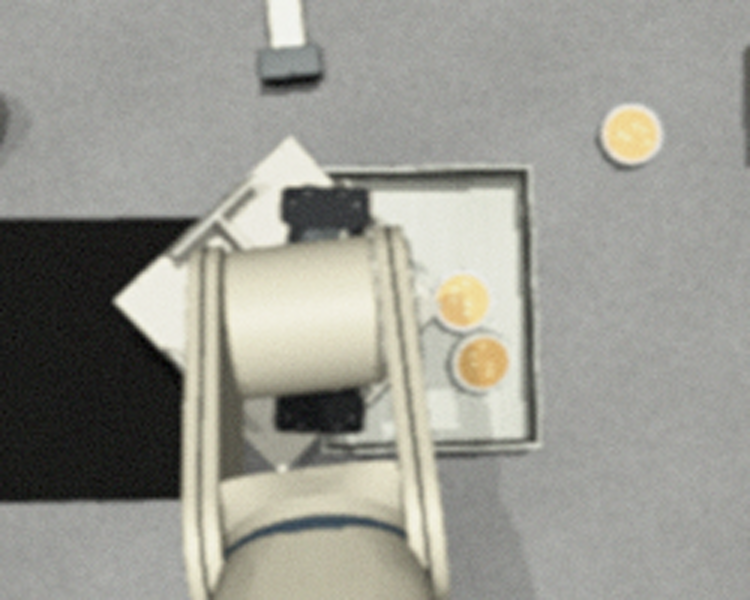

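Emit:
{"op": "arm_command", "data": {
  "increments": [
    [[0, -0.5, -0.1], 0],
    [[0, -1, -0.1], 0],
    [[0, -1, -0.2], 0],
    [[0, -1, -0.2], 0],
    [[0, -1, -0.2], 0],
    [[0, -0.5, 0], 0],
    [[0, 0, 0], 0]
  ]
}}

```text
t: 17.95
ee_pos: [496.5, 109.0, 183.9]
orientation: [3.13, -0.049, 0.063]
ft_force: [0.7, -0.3, -3.7]
width: 27.6
```

```bash
python3 -c "
from h import *
o,R=st()
snap('side','g12',(250,100,500,370),2.2)
snap('top','g12t',(200,120,450,320),3)
"
```

```text
t 17.95 pos [496.5 109.  183.9] r 508.3 q [ 0.204  0.291  1.94  -0.025  0.874  0.251] F [ 0.7 -0.3 -3.7] w 27.6
x [ 0.999 -0.031  0.04 ] y [-0.031 -0.999  0.01 ] z [ 0.04  -0.011 -0.999] tilt 2.38
```

View pics/g12.png

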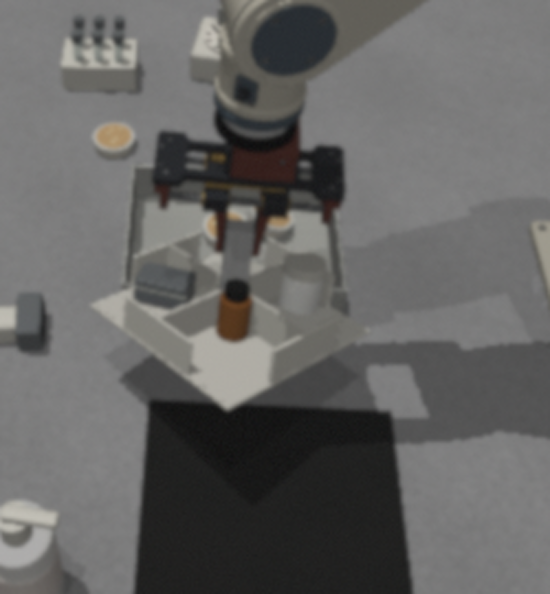

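View pics/g12t.png

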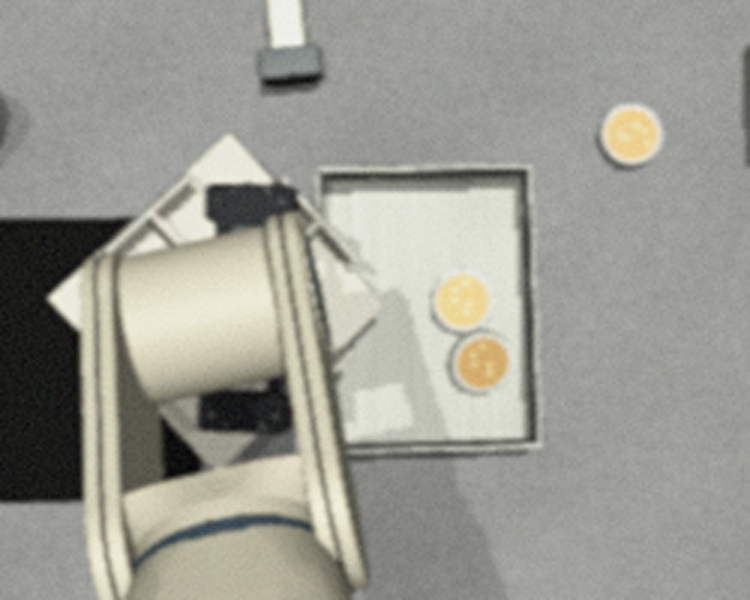

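```bash
python3 -c "
from h import *
o,R=st()
print('obs tip',378/3+200,'rear',50/3+200, 'rear side',226/2.2+250,410/2.2+100)
for th in(10,14,18,22,26):
    c=corners(th,o['ee_pos'],-1.8);print(th,{k:(proj('side',v).round(1),proj('top',v).round(1),v[2].round()) for k,v in c.items() if k!='nx'})
"
```

```text
t 18.05 pos [496.4 108.3 183.8] r 508.1 q [ 0.203  0.291  1.941 -0.025  0.874  0.25 ] F [ 0.2 -0.9 -4.8] w 28.0
x [ 0.999 -0.031  0.04 ] y [-0.032 -0.999  0.01 ] z [ 0.04  -0.011 -0.999] tilt 2.37
obs tip 326.0 rear 216.66666666666666 rear side 352.72727272727275 286.3636363636364
10 {'tip': (array([357.6, 197.9]), array([338.9, 222.9]), np.float64(88.0)), 'rear': (array([353.7, 283.3]), array([225.5, 219.7]), np.float64(139.0)), 'px': (array([293.7, 231.3]), array([285.6, 165.3]), np.float64(113.0))}
14 {'tip': (array([357.3, 202.5]), array([335.7, 222.9]), np.float64(79.0)), 'rear': (array([353.8, 282. ]), array([222.8, 219.5]), np.float64(150.0)), 'px': (array([293.3, 233. ]), array([283.2, 165.2]), np.float64(115.0))}
18 {'tip': (array([357. , 207.1]), array([332.3, 222.9]), np.float64(71.0)), 'rear': (array([354.1, 280.3]), array([220.4, 219.4]), np.float64(162.0)), 'px': (array([292.9, 234.6]), array([280.8, 165. ]), np.float64(116.0))}
22 {'tip': (array([356.7, 211.6]), array([328.8, 222.8]), np.float64(63.0)), 'rear': (array([354.3, 278.2]), array([218.2, 219.2]), np.float64(174.0)), 'px': (array([292.5, 236. ]), array([278.5, 164.8]), np.float64(118.0))}
26 {'tip': (array([356.4, 216.2]), array([325.1, 222.8]), np.float64(56.0)), 'rear': (array([354.6, 275.6]), array([216.3, 219.1]), np.float64(186.0)), 'px': (array([292.1, 237.3]), array([276.2, 164.6]), np.float64(121.0))}
```

```bash
python3 -c "
from h import *
plan((484,279,220),43.5,step=14,pos=(496,108,225),yaw=-1.8)
"
```

```text
13 [[[-0.13, -1.31, 0.04], -3.48], [[-0.05, -1.32, 0.04], -3.48], [[0.03, -1.32, 0.04], -3.48], [[0.11, -1.31, 0.04], -3.48], [[0.19, -1.31, 0.04], -3.48], [[0.27, -1.29, 0.04], -3.48], [[0.34, -1.27, 0.04], -3.48], [[0.42, -1.25, 0.04], -3.48], [[0.5, -1.22, 0.04], -3.48], [[0.57, -1.19, 0.04], -3.48], [[0.64, -1.15, 0.04], -3.48], [[0.71, -1.11, 0.04], -3.48], [[0.78, -1.07, 0.04], -3.48]]
```

Emit:
{"op": "arm_command", "data": {
  "increments": [
    [[0, 0, -0.5], 0],
    [[0, 0, -1], 0],
    [[0, 0, -1], 0],
    [[0, 0, -1], 0],
    [[0, 0, -0.5], 0],
    [[-0.1, -0.6, 0], -1.5],
    [[-0.1, -1.3, 0], -3.5],
    [[0, -1.3, 0], -3.5],
    [[0.1, -1.3, 0], -3.5],
    [[0.1, -1.3, 0], -3.5],
    [[0.2, -1.3, 0], -3.5],
    [[0.3, -1.3, 0], -3.5],
    [[0.3, -1.3, 0], -3.5],
    [[0.4, -1.3, 0], -3.5],
    [[0.5, -1.2, 0], -3.5],
    [[0.6, -1.2, 0], -3.5],
    [[0.6, -1.2, 0], -3.5],
    [[0.7, -1.1, 0], -3.5],
    [[0.4, -0.6, 0], -1.5],
    [[0, 0, 0], 0]
  ]
}}

```text
t: 20.05
ee_pos: [471.5, 288.8, 223.6]
orientation: [2.87, 1.214, 0.048]
ft_force: [0.2, 0.4, -4.7]
width: 28.1
```

```bash
python3 -c "
from h import *
o,R=st()
snap('side','g13',(250,130,500,400),2.2)
snap('top','g13t',(150,120,400,320),3)
plan((484,279,165),43.5,step=14)
"
```

```text
t 20.05 pos [471.5 288.8 223.6] r 552.9 q [ 0.544  0.305  1.808 -0.035  1.002 -0.237] F [ 0.2  0.4 -4.7] w 28.1
x [0.696 0.718 0.019] y [ 0.717 -0.696  0.035] z [ 0.038 -0.011 -0.999] tilt 2.29
5 [[[0.04, 0.3, 1.17], np.float64(0.46)], [[0.05, 0.3, 1.17], np.float64(0.46)], [[0.05, 0.3, 1.17], np.float64(0.46)], [[0.05, 0.3, 1.17], np.float64(0.46)], [[0.05, 0.3, 1.17], np.float64(0.46)]]
```

View pics/g13.png

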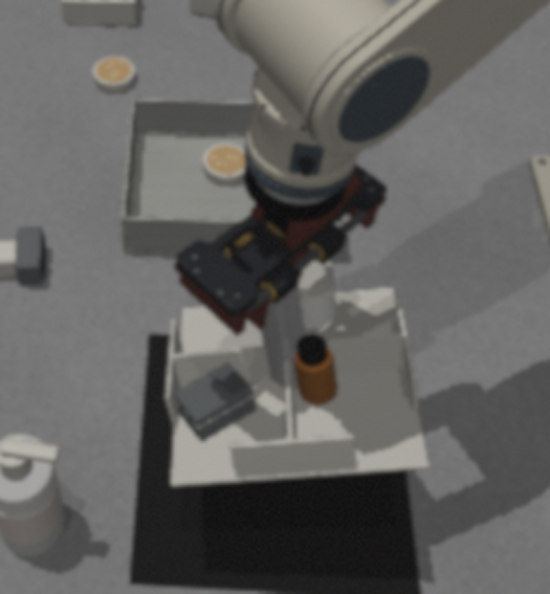

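View pics/g13t.png

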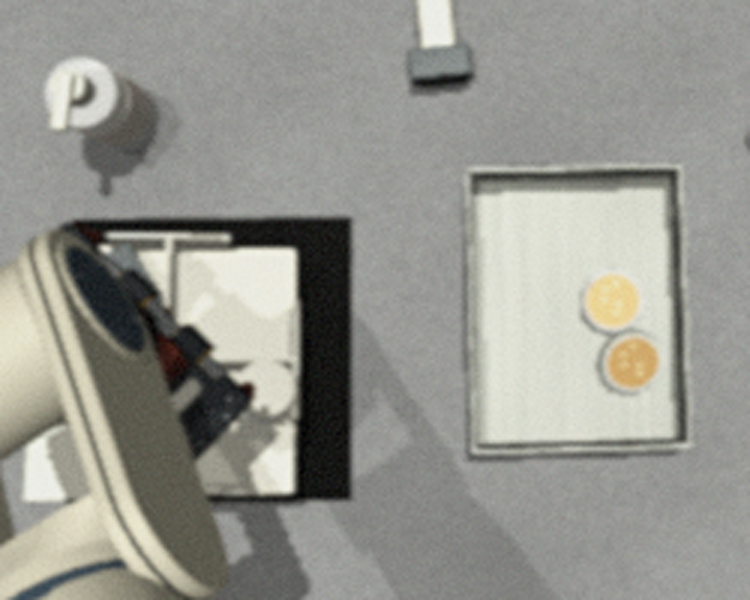

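Emit:
{"op": "arm_command", "data": {
  "increments": [
    [[0, 0.3, 0.6], 0.5],
    [[0.1, 0.3, 1.2], 0.5],
    [[0, 0.3, 1.2], 0.5],
    [[0.1, 0.3, 1.2], 0.5],
    [[0, 0.3, 1.2], 0],
    [[0, 0, 0.5], 0],
    [[0, 0, 0], 0]
  ]
}}

```text
t: 20.85
ee_pos: [487.0, 274.1, 158.5]
orientation: [2.896, 1.149, 0.044]
ft_force: [0.2, -0.7, -4.4]
width: 27.7
```

```bash
python3 -c "
from h import *
o,R=st()
snap('side','g14',(250,130,500,400),2.2)
snap('top','g14t',(150,120,400,320),3)
"
```

```text
t 20.85 pos [487.  274.1 158.5] r 558.9 q [ 0.508  0.402  1.842 -0.038  0.874 -0.224] F [ 0.2 -0.7 -4.4] w 27.7
x [0.727 0.686 0.017] y [ 0.685 -0.728  0.034] z [ 0.036 -0.013 -0.999] tilt 2.2
```

View pics/g14.png

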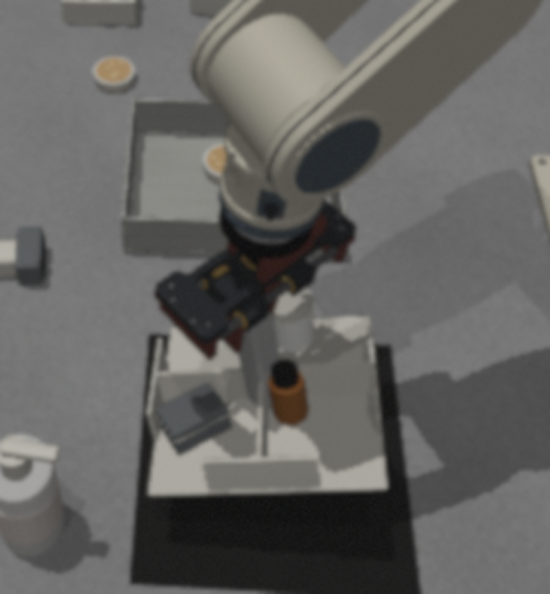

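View pics/g14t.png

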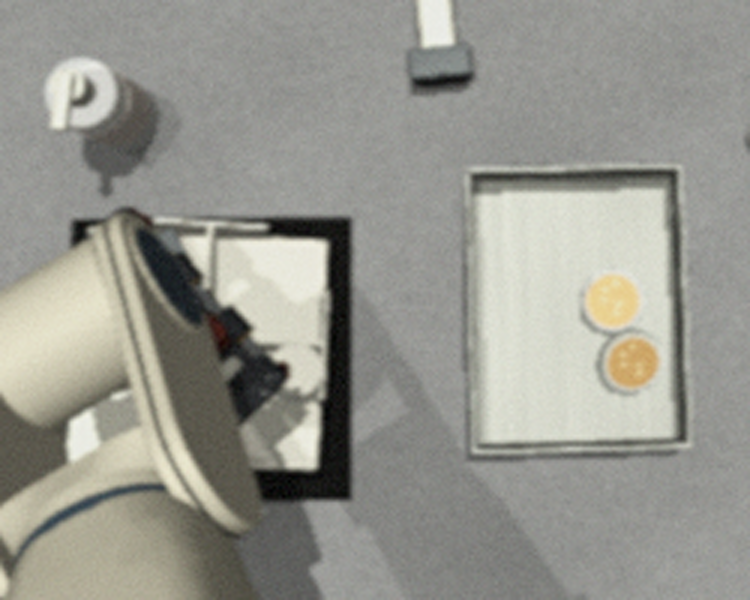

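Emit:
{"op": "arm_command", "data": {
  "increments": [
    [[0, 0, 0.5], 0],
    [[0, 0, 0.6], 0],
    [[0, 0, 0.6], 0],
    [[0, 0, 0], 0]
  ]
}}

```text
t: 21.35
ee_pos: [488.7, 275.3, 142.7]
orientation: [2.896, 1.151, 0.052]
ft_force: [-0.5, -0.7, -4.7]
width: 27.9
```

```bash
python3 -c "
from h import *
o,R=st()"
```

```text
t 21.35 pos [488.7 275.3 142.7] r 560.9 q [ 0.508  0.426  1.85  -0.039  0.837 -0.223] F [-0.5 -0.7 -4.7] w 27.9
x [0.727 0.687 0.021] y [ 0.686 -0.727  0.036] z [ 0.04  -0.011 -0.999] tilt 2.38
```

Emit:
{"op": "arm_command", "data": {
  "increments": [
    [[0, -0.4, 0.5], 0],
    [[0, -0.6, 0.6], 0],
    [[0, -0.6, 0.6], 0],
    [[0, -0.6, 0.6], 0],
    [[0, -0.6, 0.6], 0],
    [[0, -0.6, 0.6], 0],
    [[0, -0.6, 0.6], 0],
    [[0, 0, 0], 0]
  ]
}}

```text
t: 22.15
ee_pos: [460.8, 307.8, 97.3]
orientation: [2.896, 1.153, 0.054]
ft_force: [0.2, -0.1, -4.0]
width: 27.8
```

```bash
python3 -c "
from h import *
o,R=st()
snap('side','g15',(250,130,500,400),2.2)"
```

```text
t 22.15 pos [460.8 307.8  97.3] r 554.1 q [ 0.585  0.489  1.886 -0.046  0.738 -0.139] F [ 0.2 -0.1 -4. ] w 27.8
x [0.726 0.687 0.023] y [ 0.686 -0.726  0.036] z [ 0.041 -0.01  -0.999] tilt 2.44
```

View pics/g15.png

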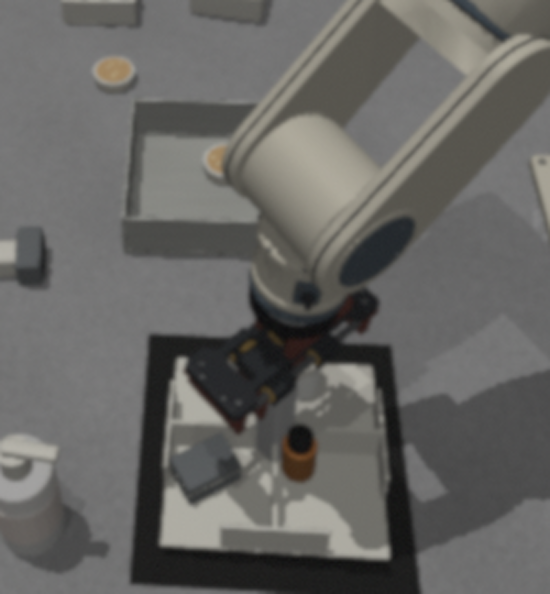

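Emit:
{"op": "arm_command", "data": {
  "increments": [
    [[0, -0.5, 0.4], 0],
    [[0, -0.5, 0.4], 0],
    [[0, -0.4, 0.4], 0],
    [[0, 0, 0.3], 0],
    [[0, 0, 0], 0]
  ]
}}

```text
t: 22.7
ee_pos: [453.6, 319.5, 83.5]
orientation: [2.896, 1.152, 0.061]
ft_force: [-1.3, -1.7, -0.4]
width: 28.3
```

```bash
python3 -c "
from h import *
o,R=st()"
```

```text
t 22.7 pos [453.6 319.5  83.5] r 554.8 q [ 0.61   0.511  1.892 -0.05   0.707 -0.109] F [-1.3 -1.7 -0.4] w 28.3
x [0.726 0.687 0.027] y [ 0.686 -0.727  0.037] z [ 0.045 -0.008 -0.999] tilt 2.63
```

Emit:
{"op": "arm_command", "data": {
  "increments": [
    [[0, 0, 0.5], 0],
    [[0, 0, 0.5], 0],
    [[0, 0, 0.3], 0],
    [[0, 0, 0], 0]
  ]
}}

```text
t: 23.1
ee_pos: [453.8, 319.1, 77.6]
orientation: [2.895, 1.152, 0.059]
ft_force: [-1.2, -1.8, -1.4]
width: 28.4
```

```bash
python3 -c "
from h import *
o,R=st()
snap('side','g16',(250,130,500,400),2.2)"
```

```text
t 23.1 pos [453.8 319.1  77.6] r 554.7 q [ 0.61   0.522  1.892 -0.052  0.698 -0.107] F [-1.2 -1.8 -1.4] w 28.4
x [0.726 0.687 0.025] y [ 0.686 -0.727  0.038] z [ 0.044 -0.01  -0.999] tilt 2.61
```

View pics/g16.png

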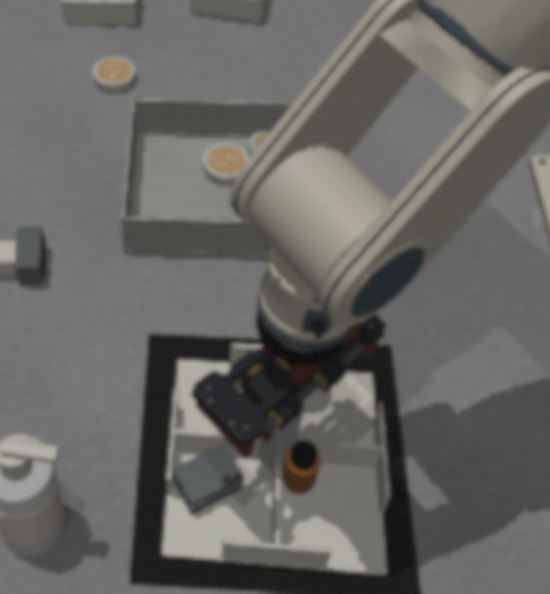

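Emit:
{"op": "arm_command", "data": {
  "increments": [
    [[0, 0, 0], 0],
    [[0, 0, 0], 0],
    [[0, 0, 0], 0],
    [[0, 0, 0], 0],
    [[0, 0, 0], 0],
    [[0, 0, 0], 0],
    [[0, 0, 0], 0],
    [[0, 0, 0], 0]
  ],
  "gripper": 1.0
}}

```text
t: 23.95
ee_pos: [454.7, 320.2, 76.7]
orientation: [2.896, 1.151, 0.063]
ft_force: [-0.7, 0.0, 0.6]
width: 86.6
```

Emit:
{"op": "arm_command", "data": {
  "increments": [
    [[0, 0, -1], 0],
    [[0, 0, -2], 0],
    [[0, 0, -3], 0],
    [[0, 0, -4], 0],
    [[0, 0, -4], 0],
    [[0, 0, -3], 0]
  ]
}}

```text
t: 24.55
ee_pos: [444.0, 319.8, 250.9]
orientation: [2.895, 1.15, 0.048]
ft_force: [1.1, 0.2, 0.4]
width: 88.0
```

```bash
python3 -c "
from h import *
o,R=st()
plan((600,-150,240),0,step=44)"
```

```text
t 24.55 pos [444.  319.8 250.9] r 547.2 q [ 0.621  0.265  1.793 -0.038  1.06  -0.117] F [1.1 0.2 0.4] w 88.0
x [0.727 0.686 0.019] y [ 0.686 -0.727  0.036] z [ 0.039 -0.013 -0.999] tilt 2.33
12 [[[-1.74, 3.74, 0.09], np.float64(3.61)], [[-1.5, 3.84, 0.09], np.float64(3.61)], [[-1.26, 3.93, 0.09], np.float64(3.61)], [[-1.01, 4.0, 0.09], np.float64(3.61)], [[-0.75, 4.06, 0.09], np.float64(3.61)], [[-0.5, 4.09, 0.09], np.float64(3.61)], [[-0.24, 4.12, 0.09], np.float64(3.61)], [[0.02, 4.12, 0.09], np.float64(3.61)], [[0.28, 4.12, 0.09], np.float64(3.61)], [[0.54, 4.09, 0.09], np.float64(3.61)], [[0.8, 4.05, 0.09], np.float64(3.61)], [[1.05, 3.99, 0.09], np.float64(3.61)]]
```

Emit:
{"op": "arm_command", "data": {
  "increments": [
    [[-1.7, 3.7, 0.1], 3.6],
    [[-1.5, 3.8, 0.1], 3.6],
    [[-1.3, 3.9, 0.1], 3.6],
    [[-1, 4, 0.1], 3.6],
    [[-0.8, 4.1, 0.1], 3.6],
    [[-0.5, 4.1, 0.1], 3.6],
    [[-0.2, 4.1, 0.1], 3.6],
    [[0, 4.1, 0.1], 3.6],
    [[0.3, 4.1, 0.1], 3.6],
    [[0.5, 4.1, 0.1], 3.6],
    [[0.8, 4.1, 0.1], 3.6],
    [[1, 4, 0.1], 3.6],
    [[0, 0, 0], 0]
  ]
}}

```text
t: 25.85
ee_pos: [602.3, -166.5, 268.6]
orientation: [3.136, -0.037, 0.099]
ft_force: [0.6, 0.2, -0.4]
width: 87.7
```

```bash
cat >> h.py <<'E'
def tan(n,im=None):
    if im is None: im=get_image(n)[:,:,::-1]
    m=cv2.inRange(cv2.cvtColor(np.ascontiguousarray(im),cv2.COLOR_BGR2HSV),(8,70,90),(25,255,255))
    k,l,s,c=cv2.connectedComponentsWithStats(m)
    for i in range(1,k):
        if s[i,4]>15: print(n,'area',s[i,4],'px',c[i].round(1),'z17:',onz(n,c[i],17).round(1),'z21',onz(n,c[i],21).round(1))
E
python3 -c "
from h import *
o,R=st()
snap('top','h1',None,1.2);snap('side','h1s',None,1.2)
tan('top',cv2.imread('pics/h1_raw.png'));tan('side',cv2.imread('pics/h1s_raw.png'))
plan((662,-231,130),0,step=40)"
```

```text
t 25.85 pos [ 602.3 -166.5  268.6] r 624.9 q [-0.296  0.347  1.633  0.016  1.099 -0.279] F [ 0.6  0.2 -0.4] w 87.7
x [ 0.998 -0.023  0.063] y [-0.024 -1.     0.003] z [ 0.063 -0.005 -0.998] tilt 3.63
top area 205 px [353.8 219.6] z17: [502.7 -67.4  17. ] z21 [502.6 -67.   21. ]
top area 199 px [360.5 240.6] z17: [443.  -85.8  17. ] z21 [443.1 -85.4  21. ]
top area 25 px [208.6 251.4] z17: [415.3 344.6  17. ] z21 [415.5 343.5  21. ]
side area 839 px [538.1  99.9] z17: [-156.2 -604.7   17. ] z21 [-153.2 -598.7   21. ]
side area 109 px [301.2 161.5] z17: [ 663.9 -230.3   17. ] z21 [ 663.3 -225.9   21. ]
side area 103 px [373.5 196.4] z17: [443.6 -95.2  17. ] z21 [444.  -91.5  21. ]
side area 142 px [352.2 202.4] z17: [504.  -68.7  17. ] z21 [504.1 -65.1  21. ]
side area 26 px [387.3 343.3] z17: [421.6 340.9  17. ] z21 [422.1 342.8  21. ]
5 [[[1.25, 1.34, 2.77], np.float64(-0.22)], [[1.24, 1.34, 2.77], np.float64(-0.22)], [[1.23, 1.35, 2.77], np.float64(-0.22)], [[1.23, 1.35, 2.77], np.float64(-0.22)], [[1.22, 1.36, 2.77], np.float64(-0.22)]]
```

View pics/h1.png

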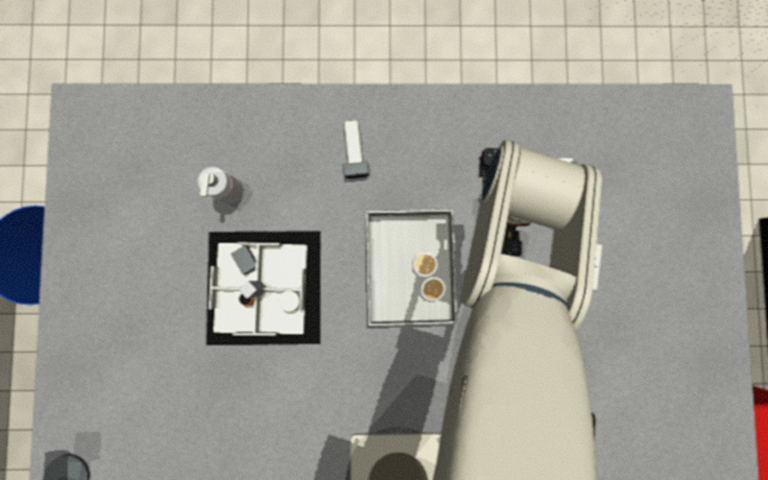

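View pics/h1s.png

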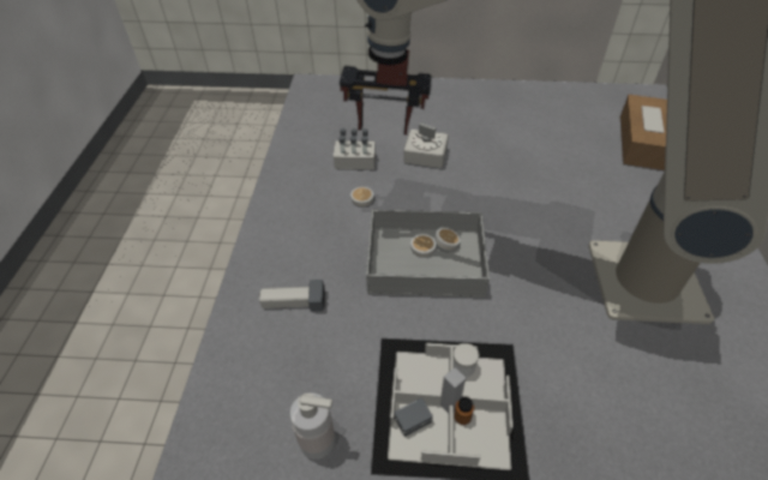

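Emit:
{"op": "arm_command", "data": {
  "increments": [
    [[-5, 0, 0], 0],
    [[-5, 0, 0], 0],
    [[0, 0, 0], 0],
    [[1, 0, 0], 0],
    [[1, 0, 0], 0],
    [[1, 0, 0], 0],
    [[1, 0, 0], 0],
    [[1, 0, 0], 0],
    [[1, 0, 0], 0],
    [[1, 0, 0], 0],
    [[1, 0, 0], 0],
    [[0, 0, 0], 0]
  ]
}}

```text
t: 27.15
ee_pos: [589.3, -154.2, 267.3]
orientation: [3.14, -0.011, 0.1]
ft_force: [0.4, -0.1, 0.5]
width: 87.8
```

```bash
python3 -c "
from h import *
o,R=st()"
```

```text
t 27.15 pos [ 589.3 -154.2  267.3] r 609.1 q [-0.284  0.325  1.669  0.019  1.087 -0.286] F [ 0.4 -0.1  0.5] w 87.8
x [ 0.998 -0.007  0.063] y [-0.007 -1.     0.   ] z [ 0.063 -0.001 -0.998] tilt 3.63
```

Emit:
{"op": "arm_command", "data": {
  "increments": [
    [[-5, 0, 0], 0],
    [[-5, 0, 0], 0],
    [[0, 0, 0], 0],
    [[0, 0, 0], 0]
  ]
}}

```text
t: 27.55
ee_pos: [486.1, -153.1, 258.9]
orientation: [-3.14, 0.011, -0.095]
ft_force: [0.5, 0.2, 0.5]
width: 88.1
```

```bash
python3 -c "
from h import *
o,R=st()"
```

```text
t 27.55 pos [ 486.1 -153.1  258.9] r 509.6 q [-0.341  0.181  1.884  0.024  1.02  -0.346] F [0.5 0.2 0.5] w 88.1
x [ 0.998 -0.007  0.061] y [-0.007 -1.    -0.001] z [ 0.061  0.    -0.998] tilt 3.47
```

Emit:
{"op": "arm_command", "data": {
  "increments": [
    [[2, 0, 0], 0],
    [[2, 0, 0], 0],
    [[2, 0, 0], 0],
    [[2, 0, 0], 0],
    [[0, 0, 0], 0],
    [[0, 0, 0], 0]
  ]
}}

```text
t: 28.15
ee_pos: [574.0, -154.5, 265.7]
orientation: [3.139, -0.011, 0.102]
ft_force: [-0.9, 0.5, -0.7]
width: 88.2
```

```bash
python3 -c "
from h import *
o,R=st()"
```

```text
t 28.15 pos [ 574.  -154.5  265.7] r 594.5 q [-0.292  0.303  1.704  0.02   1.072 -0.294] F [-0.9  0.5 -0.7] w 88.2
x [ 0.998 -0.007  0.065] y [-0.007 -1.     0.001] z [ 0.065 -0.001 -0.998] tilt 3.74
```

```bash
python3 -c "
from h import *
plan((663,-231,120),-90,step=40)"
```

```text
11 [[[0.81, 0.69, 1.32], np.float64(8.14)], [[0.9, 0.57, 1.32], np.float64(8.14)], [[0.97, 0.43, 1.32], np.float64(8.14)], [[1.03, 0.29, 1.32], np.float64(8.14)], [[1.06, 0.14, 1.32], np.float64(8.14)], [[1.07, -0.01, 1.32], np.float64(8.14)], [[1.05, -0.16, 1.32], np.float64(8.14)], [[1.02, -0.31, 1.32], np.float64(8.14)], [[0.97, -0.45, 1.32], np.float64(8.14)], [[0.89, -0.58, 1.32], np.float64(8.14)], [[0.8, -0.7, 1.32], np.float64(8.14)]]
```

Emit:
{"op": "arm_command", "data": {
  "increments": [
    [[0.8, 0.7, 1.3], 8.1],
    [[0.9, 0.6, 1.3], 8.1],
    [[1, 0.4, 1.3], 8.1],
    [[1, 0.3, 1.3], 8.1],
    [[1, 0.1, 1.3], 8.1],
    [[1, 0, 1.3], 8.1],
    [[1, -0.2, 1.3], 8.1],
    [[1, -0.3, 1.3], 8.1],
    [[0.9, -0.5, 1.3], 8.1],
    [[0.8, -0.6, 1.3], 8.1],
    [[0.7, -0.7, 1.2], 8.1],
    [[0, 0, 0], 0]
  ]
}}

```text
t: 29.35
ee_pos: [666.1, -231.3, 125.4]
orientation: [-2.127, 2.249, -0.066]
ft_force: [-0.5, 0.2, 0.1]
width: 87.9
```

```bash
python3 -c "
from h import *
o,R=st()
snap('side','h2',(240,60,400,220),3.5)
tan('side',cv2.imread('pics/h2_raw.png'))
plan((663,-231,45),-90,step=20)"
```

```text
t 29.35 pos [ 666.1 -231.3  125.4] r 705.1 q [-0.361  0.622  1.542  0.027  0.919  1.25 ] F [-0.5  0.2  0.1] w 87.9
x [-0.056 -0.998 -0.003] y [-0.997  0.056 -0.062] z [ 0.062 -0.    -0.998] tilt 3.55
side area 107 px [301.1 161.4] z17: [ 664.1 -230.5   17. ] z21 [ 663.5 -226.1   21. ]
side area 113 px [373.2 196.6] z17: [444.4 -94.3  17. ] z21 [444.8 -90.6  21. ]
side area 154 px [352.5 202.3] z17: [503.2 -69.2  17. ] z21 [503.3 -65.5  21. ]
side area 29 px [386.9 343.1] z17: [422.4 340.5  17. ] z21 [422.8 342.3  21. ]
5 [[[0.0, 0.06, 1.62], np.float64(-0.59)], [[0.0, 0.06, 1.62], np.float64(-0.59)], [[0.0, 0.06, 1.62], np.float64(-0.59)], [[0.0, 0.06, 1.62], np.float64(-0.59)], [[-0.0, 0.06, 1.62], np.float64(-0.59)]]
```

View pics/h2.png

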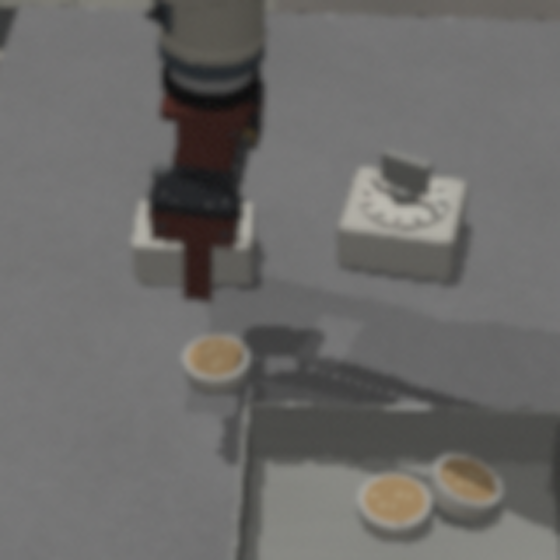

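```bash
python3 -c "
from h import *
for p in [(567,45),(570,188),(664,186)]:
  for z in(60,94): print(onz('top',(p[0]/3.7+300,p[1]/3.7+120),z))
"
```

```text
[ 746.099 -347.014   60.   ]
[ 737.865 -335.696   94.   ]
[ 636.3   -345.801   60.   ]
[ 631.398 -334.52    94.   ]
[ 637.576 -417.293   60.   ]
[ 632.634 -403.843   94.   ]
```

Emit:
{"op": "arm_command", "data": {
  "increments": [
    [[0, 0.2, 2.5], 0],
    [[0, 0.2, 2.5], 0],
    [[0, 0.2, 2.5], 0],
    [[-0.1, 0.2, 2], 0],
    [[0, 0.1, 1], 0],
    [[0, 0, 0], 0]
  ]
}}

```text
t: 30.0
ee_pos: [663.5, -229.2, 24.5]
orientation: [-2.157, 2.218, -0.076]
ft_force: [-0.2, 0.9, 0.9]
width: 87.8
```

```bash
cat >> h.py <<'E'
def rel(target):
    o=get_obs();R=cv2.Rodrigues(np.array(o['orientation']))[0]
    print('tool-frame cm',(R.T@(np.array(target,float)-o['ee_pos'])/10).round(2))
E
python3 -c "
from h import *
o,R=st();rel((663.5,-230.5,6))
snap('side','h3',(240,60,400,220),3.5)"
```

```text
t 30.0 pos [ 663.5 -229.2   24.5] r 701.9 q [-0.359  0.751  1.581  0.032  0.745  1.217] F [-0.2  0.9  0.9] w 87.8
x [-0.028 -1.     0.001] y [-0.997  0.028 -0.068] z [ 0.068 -0.002 -0.998] tilt 3.9
tool-frame cm [0.13 0.12 1.85]
```

View pics/h3.png

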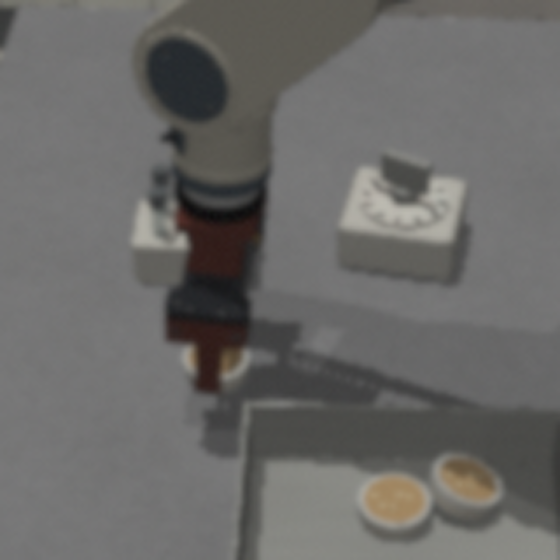

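Emit:
{"op": "arm_command", "data": {
  "increments": [
    [[0.1, 0.1, 0.9], 0],
    [[0, 0, 0.9], 0],
    [[0, 0, 0], 0]
  ]
}}

```text
t: 30.35
ee_pos: [666.2, -231.3, 9.6]
orientation: [-2.156, 2.214, -0.085]
ft_force: [0.4, 1.1, -0.0]
width: 87.7
```

Emit:
{"op": "arm_command", "data": {
  "increments": [
    [[0, 0, 0], 0],
    [[0, 0, 0], 0],
    [[0, 0, 0], 0],
    [[0, 0, 0], 0],
    [[0, 0, 0], 0],
    [[0, 0, 0], 0],
    [[0, 0, 0], 0]
  ],
  "gripper": 0.5
}}

```text
t: 31.05
ee_pos: [667.1, -231.6, 10.9]
orientation: [-2.156, 2.213, -0.087]
ft_force: [0.4, 0.4, 1.5]
width: 58.9
```

```bash
python3 -c "
from h import *
o,R=st()"
```

```text
t 31.05 pos [ 667.1 -231.6   10.9] r 706.2 q [-0.361  0.773  1.578  0.033  0.719  1.212] F [0.4 0.4 1.5] w 58.9
x [-0.026 -1.     0.003] y [-0.997  0.026 -0.076] z [ 0.076 -0.005 -0.997] tilt 4.34
```

Emit:
{"op": "arm_command", "data": {
  "increments": [
    [[0, 0, 0], 0],
    [[0, 0, 0], 0],
    [[0, 0, 0], 0],
    [[0, 0.4, 0.3], 0],
    [[0, 0.1, 0.3], 0],
    [[0, 0, 0], 0]
  ],
  "gripper": 0.85
}}

```text
t: 31.65
ee_pos: [662.1, -231.5, 4.0]
orientation: [-2.156, 2.213, -0.087]
ft_force: [1.0, -0.7, -0.1]
width: 74.7
```

```bash
python3 -c "
from h import *
o,R=st()
rel((663.5,-230.5,5))
tan('top');tan('side')"
```

```text
t 31.65 pos [ 662.1 -231.5    4. ] r 701.4 q [-0.363  0.778  1.59   0.034  0.702  1.209] F [ 1.  -0.7 -0.1] w 74.7
x [-0.026 -1.     0.003] y [-0.997  0.026 -0.076] z [ 0.075 -0.005 -0.997] tilt 4.34
tool-frame cm [-0.1  -0.15 -0.09]
top area 200 px [353.7 219.6] z17: [502.6 -67.   17. ] z21 [502.5 -66.7  21. ]
top area 24 px [208.6 251.4] z17: [415.3 344.5  17. ] z21 [415.5 343.4  21. ]
side area 113 px [373.2 196.7] z17: [444.3 -94.1  17. ] z21 [444.7 -90.4  21. ]
side area 152 px [352.5 202.2] z17: [503.2 -69.5  17. ] z21 [503.4 -65.8  21. ]
side area 31 px [386.5 342.9] z17: [423.3 340.   17. ] z21 [423.8 341.8  21. ]
```

Emit:
{"op": "arm_command", "data": {
  "increments": [
    [[0, 0, 0], 0],
    [[0, 0, 0], 0],
    [[0, 0, 0], 0],
    [[0, 0, 0], 0],
    [[0, 0, 0], 0],
    [[0, 0, 0], 0],
    [[0, 0, 0], 0]
  ],
  "gripper": 0.5
}}

```text
t: 32.45
ee_pos: [662.8, -231.6, 4.5]
orientation: [-2.156, 2.213, -0.089]
ft_force: [0.5, 0.3, -0.1]
width: 59.4
```

Emit:
{"op": "arm_command", "data": {
  "increments": [
    [[0, 0, -0.5], 0],
    [[0, 0, -1], 0],
    [[0, 0, -1.5], 0],
    [[0, 0, -2], 0],
    [[0, 0, -2], 0],
    [[0, 0, -1.5], 0],
    [[0, 0, -0.5], 0],
    [[0, 0, 0], 0]
  ]
}}

```text
t: 33.25
ee_pos: [656.2, -231.4, 104.0]
orientation: [-2.155, 2.212, -0.094]
ft_force: [0.7, -0.0, -0.9]
width: 59.6
```

```bash
python3 -c "
from h import *
o,R=st()
snap('side','h4',(240,60,400,220),3.5)
plan((550,20,120),-90,step=30)"
```

```text
t 33.25 pos [ 656.2 -231.4  104. ] r 695.8 q [-0.366  0.631  1.588  0.03   0.846  1.212] F [ 0.7 -0.  -0.9] w 59.6
x [-0.026 -1.     0.005] y [-0.996  0.026 -0.08 ] z [ 0.08  -0.007 -0.997] tilt 4.6
10 [[[-2.49, 1.13, -0.16], np.float64(-0.15)], [[-2.49, 1.12, -0.16], np.float64(-0.15)], [[-2.49, 1.11, -0.16], np.float64(-0.15)], [[-2.49, 1.11, -0.16], np.float64(-0.15)], [[-2.5, 1.1, -0.16], np.float64(-0.15)], [[-2.5, 1.09, -0.16], np.float64(-0.15)], [[-2.5, 1.09, -0.16], np.float64(-0.15)], [[-2.51, 1.08, -0.16], np.float64(-0.15)], [[-2.51, 1.07, -0.16], np.float64(-0.15)], [[-2.51, 1.07, -0.16], np.float64(-0.15)]]
```

View pics/h4.png

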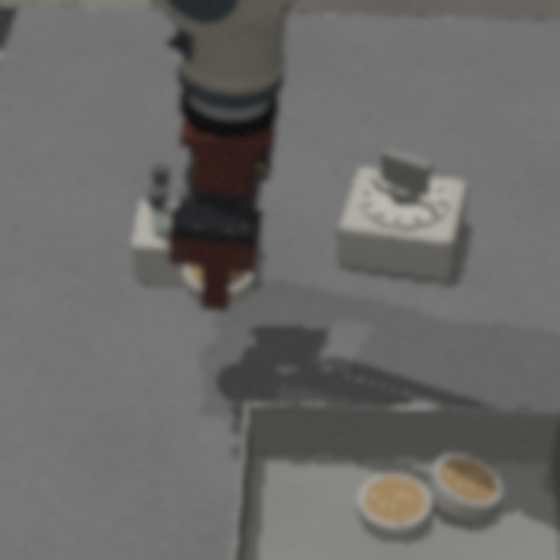

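Emit:
{"op": "arm_command", "data": {
  "increments": [
    [[-1, 0.4, -0.1], 0],
    [[-2.5, 1, -0.1], 0],
    [[-2.5, 1, -0.1], 0],
    [[-2.5, 1, -0.1], 0],
    [[-2.5, 1, -0.1], 0],
    [[-2.5, 1, 0], 0],
    [[-2.5, 1, 0], 0],
    [[-2.5, 1, 0], 0],
    [[-1.5, 0.5, 0], 0],
    [[-0.5, 0, 0], 0],
    [[0, 0, 0], 0]
  ]
}}

```text
t: 34.4
ee_pos: [569.0, -11.0, 91.2]
orientation: [-2.163, 2.22, -0.069]
ft_force: [-0.8, -0.7, -0.9]
width: 58.9
```

```bash
python3 -c "
from h import *
o,R=st();rel((572,-28,30))
snap('side','h5',(240,60,400,220),3.5)"
```

```text
t 34.4 pos [569.  -11.   91.2] r 569.1 q [-0.04   0.505  1.877 -0.001  0.699  1.558] F [-0.8 -0.7 -0.9] w 58.9
x [-0.026 -1.     0.002] y [-0.998  0.026 -0.06 ] z [ 0.06  -0.003 -0.998] tilt 3.47
tool-frame cm [1.68 0.02 6.14]
```

View pics/h5.png

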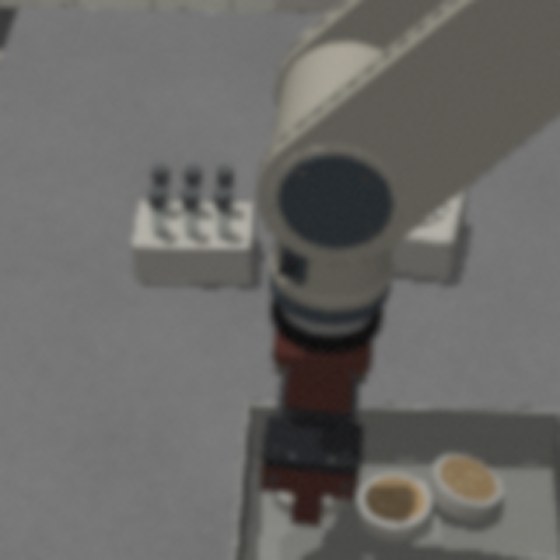

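Emit:
{"op": "arm_command", "data": {
  "increments": [
    [[0.6, 0, 1], 0],
    [[0.6, 0, 2], 0],
    [[0.3, 0, 2], 0],
    [[0, 0.1, 1.5], 0],
    [[0, 0.1, 0.8], 0],
    [[0, 0, 0], 0]
  ]
}}

```text
t: 35.05
ee_pos: [572.9, -33.5, 13.0]
orientation: [-2.156, 2.226, -0.072]
ft_force: [-0.3, 0.9, 0.3]
width: 59.5
```

Emit:
{"op": "arm_command", "data": {
  "increments": [
    [[0, 0, 0], 0],
    [[0, 0, 0], 0],
    [[0, 0, 0], 0],
    [[0, 0, 0], 0],
    [[0, 0, 0], 0]
  ],
  "gripper": 0.85
}}

```text
t: 35.55
ee_pos: [574.6, -34.5, 15.0]
orientation: [-2.154, 2.225, -0.076]
ft_force: [-0.6, 0.1, 0.2]
width: 74.3
```

Emit:
{"op": "arm_command", "data": {
  "increments": [
    [[0, 0, -1], 0],
    [[0, 0, -2], 0],
    [[0, 0, -3], 0],
    [[0, 0, -4], 0],
    [[0, 0, -4], 0],
    [[0, 0, -4], 0],
    [[0, 0, -4], 0]
  ]
}}

```text
t: 36.25
ee_pos: [556.0, -32.4, 241.5]
orientation: [-2.159, 2.228, -0.066]
ft_force: [1.4, 0.6, -0.7]
width: 74.6
```

```bash
python3 -c "
from h import *
o,R=st();plan((520,-330,270),-90,step=40)
snap('side','h6',None,1.2)"
```

```text
t 36.25 pos [556.  -32.4 241.5] r 557.0 q [-0.08   0.275  1.803  0.001  1.005  1.522] F [ 1.4  0.6 -0.7] w 74.6
x [-0.031 -1.     0.002] y [-0.998  0.031 -0.057] z [ 0.057 -0.004 -0.998] tilt 3.29
8 [[[3.73, 0.33, -0.36], np.float64(-0.23)], [[3.73, 0.35, -0.36], np.float64(-0.23)], [[3.73, 0.36, -0.36], np.float64(-0.23)], [[3.73, 0.38, -0.36], np.float64(-0.23)], [[3.73, 0.39, -0.36], np.float64(-0.23)], [[3.72, 0.41, -0.36], np.float64(-0.23)], [[3.72, 0.42, -0.36], np.float64(-0.23)], [[3.72, 0.44, -0.36], np.float64(-0.23)]]
```

View pics/h6.png

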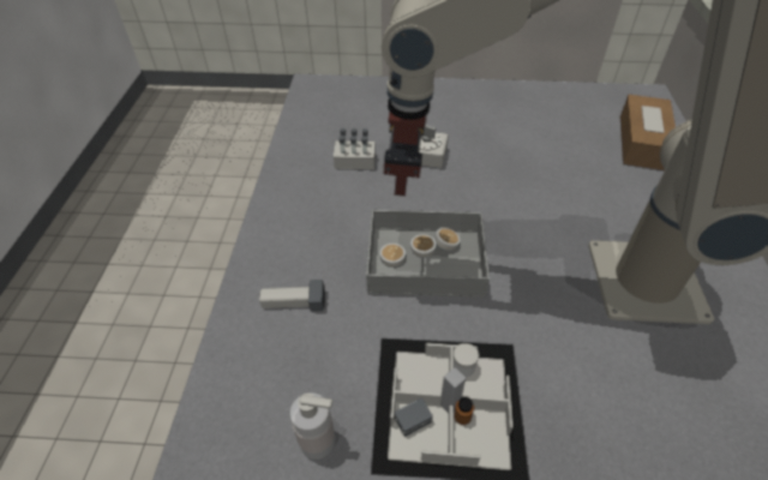

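Run:
```python
from h import *
t=cv2.imread('pics/top0.png');s=cv2.imread('pics/side0.png')
x=cv2.resize(t[203:238,465:500],None,fx=16,fy=16,interpolation=cv2.INTER_CUBIC)
y=cv2.resize(s[98:123,340:375],None,fx=16,fy=16,interpolation=cv2.INTER_CUBIC)
cv2.imwrite('pics/k1.png',x);cv2.imwrite('pics/k2.png',y)
```

```text
(no output)
```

View pics/k1.png

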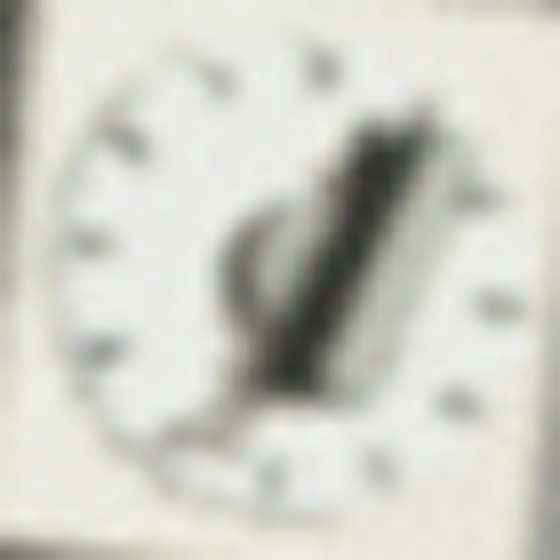

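View pics/k2.png

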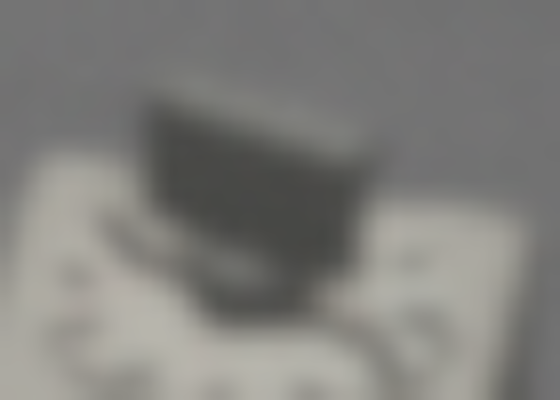

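Run:
```python
from h import *
T=lambda u,v:((u+.5)/16-.5+465,(v+.5)/16-.5+203)
S=lambda u,v:((u+.5)/16-.5+340,(v+.5)/16-.5+98)
print('dial',onz('top',T(292,270),54))
print('topc',onz('top',T(405,262),101))
for p in[(430,110),(325,390),(480,140),(380,400)]: print(onz('top',T(*p),101))
a=onz('top',T(430,110),101);b=onz('top',T(325,390),101);d=a-b;print('wing',np.linalg.norm(d),np.degrees(np.arctan2(d[1],d[0])))
for z,p in((101,(150,95)),(101,(360,160)),(101,(165,75)),(101,(375,145))): print('side',onz('side',S(*p),z))
```

```text
dial [ 500.434 -423.833   54.   ]
topc [ 500.589 -424.089  101.   ]
[ 525.935 -429.295  101.   ]
[ 479.382 -409.84   101.   ]
[ 520.877 -437.508  101.   ]
[ 477.669 -418.994  101.   ]
wing 50.45470241702548 -22.68067448580607
side [ 523.776 -423.86   101.   ]
side [ 481.37 -404.09  101.  ]
side [ 520.875 -430.95   101.   ]
side [ 478.363 -409.34   101.   ]
```

```bash
python3 -c "
from h import *
plan((500,-423,190),66.5,step=40,tmax=8.4)"
```

```text
19 [[[2.06, 0.25, 0.31], np.float64(-8.33)], [[2.01, 0.54, 0.31], np.float64(-8.33)], [[1.91, 0.83, 0.31], np.float64(-8.33)], [[1.77, 1.1, 0.31], np.float64(-8.33)], [[1.59, 1.34, 0.31], np.float64(-8.33)], [[1.38, 1.56, 0.31], np.float64(-8.33)], [[1.14, 1.74, 0.31], np.float64(-8.33)], [[0.87, 1.89, 0.31], np.float64(-8.33)], [[0.59, 1.99, 0.31], np.float64(-8.33)], [[0.29, 2.06, 0.31], np.float64(-8.33)], [[-0.01, 2.08, 0.31], np.float64(-8.33)], [[-0.31, 2.06, 0.31], np.float64(-8.33)], [[-0.6, 1.99, 0.31], np.float64(-8.33)], [[-0.88, 1.88, 0.31], np.float64(-8.33)], [[-1.15, 1.73, 0.31], np.float64(-8.33)], [[-1.39, 1.55, 0.31], np.float64(-8.33)], [[-1.6, 1.33, 0.31], np.float64(-8.33)], [[-1.77, 1.09, 0.31], np.float64(-8.33)], [[-1.91, 0.82, 0.31], np.float64(-8.33)]]
```

Emit:
{"op": "arm_command", "data": {
  "increments": [
    [[2, 0.3, 0.3], -8.3],
    [[2, 0.5, 0.3], -8.3],
    [[1.9, 0.8, 0.3], -8.3],
    [[1.8, 1.1, 0.3], -8.3],
    [[1.6, 1.3, 0.3], -8.3],
    [[1.4, 1.6, 0.3], -8.3],
    [[1.1, 1.7, 0.3], -8.3],
    [[0.9, 1.9, 0.3], -8.3],
    [[0.6, 2, 0.3], -8.3],
    [[0.3, 2.1, 0.3], -8.3],
    [[0, 2.1, 0.3], -8.3],
    [[-0.3, 2.1, 0.3], -8.3],
    [[-0.6, 2, 0.3], -8.3],
    [[-0.9, 1.9, 0.3], -8.3],
    [[-1.1, 1.7, 0.3], -8.3],
    [[-1.4, 1.5, 0.3], -8.3],
    [[-1.6, 1.3, 0.3], -8.3],
    [[-1.8, 1.1, 0.3], -8.3],
    [[-1, 0.4, 0.2], -8.3],
    [[0, 0, 0], 0]
  ],
  "gripper": 0.5
}}

```text
t: 38.3
ee_pos: [519.0, -428.0, 208.7]
orientation: [2.499, 1.797, 0.103]
ft_force: [-0.3, 0.2, 0.3]
width: 44.1
```

```bash
python3 -c "
from h import *
o,R=st();rel((500,-423,130));print(np.degrees(np.arctan2(R[1,0],R[0,0])))"
```

```text
t 38.3 pos [ 519.  -428.   208.7] r 672.7 q [-0.731  0.475  1.585  0.062  1.008 -2.009] F [-0.3  0.2  0.3] w 44.1
x [0.318 0.948 0.018] y [ 0.944 -0.318  0.089] z [ 0.09  -0.011 -0.996] tilt 5.23
tool-frame cm [-0.28 -2.66  7.66]
71.468786418711
```

Emit:
{"op": "arm_command", "data": {
  "increments": [
    [[-0.1, -0.8, 1.5], 2.5],
    [[-0.1, -0.8, 2], 2.5],
    [[0, -0.8, 2], 0],
    [[0, -0.3, 2], 0],
    [[0, 0, 0], 0]
  ]
}}

```text
t: 38.8
ee_pos: [500.6, -418.2, 133.1]
orientation: [2.596, 1.654, 0.111]
ft_force: [-0.7, 0.4, -0.5]
width: 43.7
```

```bash
python3 -c "
from h import *
o,R=st();rel((502,-423,69));print(np.degrees(np.arctan2(R[1,0],R[0,0])))
snap('side','k3',(310,50,430,150),5);snap('top','k3t',(400,150,560,270),5)"
```

```text
t 38.8 pos [ 500.6 -418.2  133.1] r 652.3 q [-0.74   0.537  1.683  0.072  0.845 -1.92 ] F [-0.7  0.4 -0.5] w 43.7
x [0.421 0.907 0.028] y [ 0.902 -0.422  0.091] z [ 0.094 -0.013 -0.996] tilt 5.43
tool-frame cm [-0.55 -0.25  6.4 ]
65.0869986529197
```

View pics/k3.png

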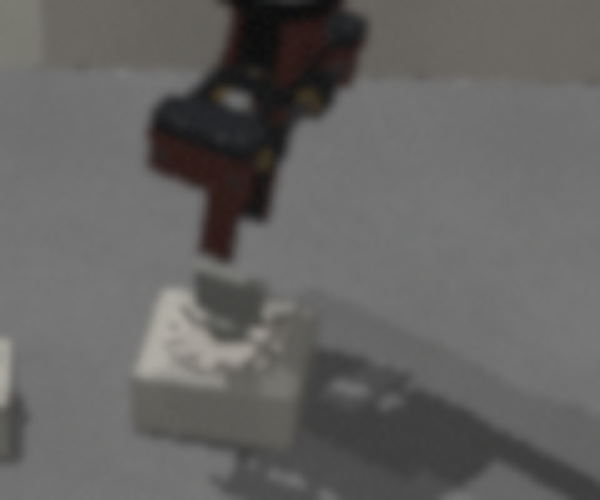

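View pics/k3t.png

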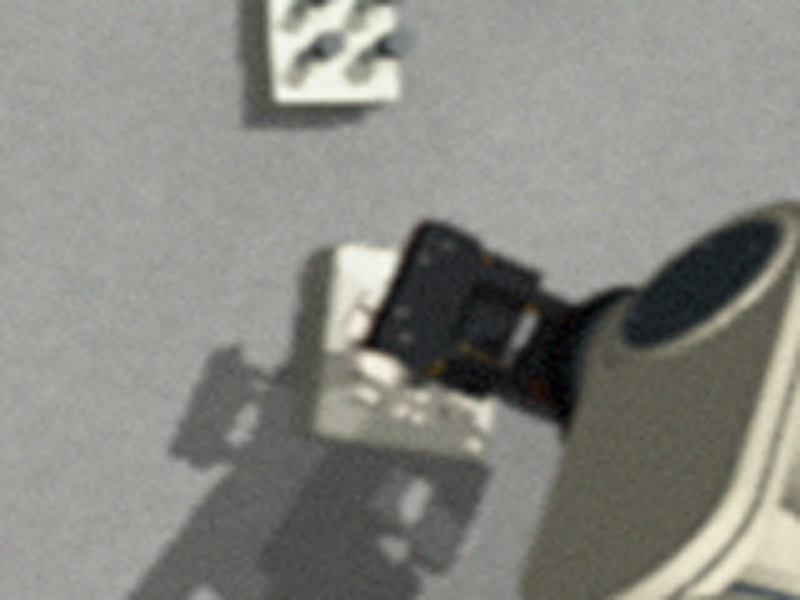

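Emit:
{"op": "arm_command", "data": {
  "increments": [
    [[-0.3, -0.1, 1], -0.7],
    [[-0.2, -0.2, 1.5], -0.7],
    [[0, -0.1, 1.5], 0],
    [[0, -0.1, 1], 0],
    [[0, 0, 0.5], 0],
    [[0, 0, 0], 0]
  ]
}}

```text
t: 39.5
ee_pos: [502.8, -424.6, 78.9]
orientation: [2.566, 1.682, 0.113]
ft_force: [-0.8, -0.1, 0.4]
width: 43.8
```

```bash
python3 -c "
from h import *
o,R=st();rel((502,-423,69));print(np.degrees(np.arctan2(R[1,0],R[0,0])))
snap('side','k4',(310,50,430,150),5)"
```

```text
t 39.5 pos [ 502.8 -424.6   78.9] r 658.2 q [-0.745  0.617  1.697  0.08   0.743 -1.962] F [-0.8 -0.1  0.4] w 43.8
x [0.398 0.917 0.023] y [ 0.912 -0.398  0.1  ] z [ 0.101 -0.019 -0.995] tilt 5.89
tool-frame cm [ 0.1  -0.24  0.97]
66.5627210220474
```

View pics/k4.png

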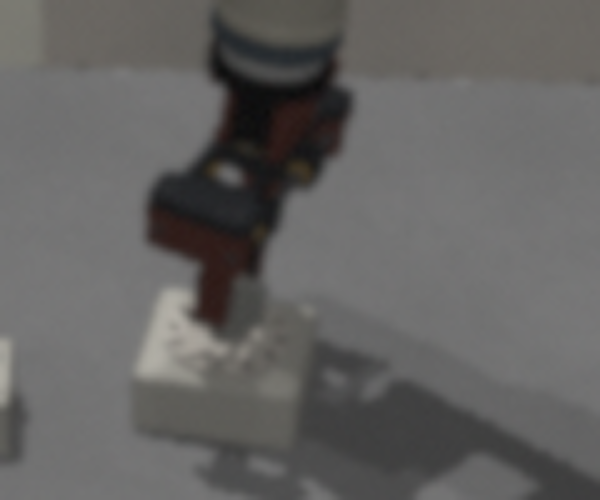

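Emit:
{"op": "arm_command", "data": {
  "increments": [
    [[0.1, -0.2, 0.4], 0],
    [[0, 0, 0], 0]
  ]
}}

```text
t: 39.75
ee_pos: [502.1, -423.2, 75.2]
orientation: [2.565, 1.682, 0.114]
ft_force: [-0.2, 0.7, -0.4]
width: 43.8
```

Emit:
{"op": "arm_command", "data": {
  "increments": [
    [[0, 0, 0], 0],
    [[0, 0, 0], 0],
    [[0, 0, 0], 0],
    [[0, 0, 0], 0],
    [[0, 0, 0], 0],
    [[0, 0, 0], 0],
    [[0, 0, 0], 0],
    [[0, 0, 0], 0]
  ],
  "gripper": 0.0
}}

```text
t: 40.55
ee_pos: [502.4, -424.7, 76.6]
orientation: [2.561, 1.68, 0.113]
ft_force: [-0.4, -0.1, -1.2]
width: 9.9
```

```bash
python3 -c "
from h import *
o,R=st();print(np.degrees(np.arctan2(R[1,0],R[0,0])),o['moment'])"
```

```text
t 40.55 pos [ 502.4 -424.7   76.6] r 657.9 q [-0.745  0.618  1.701  0.079  0.732 -1.962] F [-0.4 -0.1 -1.2] w 9.9
x [0.397 0.918 0.02 ] y [ 0.912 -0.397  0.104] z [ 0.103 -0.023 -0.994] tilt 6.07
66.596437338414 [-0.386  0.066 -0.077]
```

Emit:
{"op": "arm_command", "data": {
  "increments": [
    [[0, 0, 0], 4],
    [[0, 0, 0], 5],
    [[0, 0, 0], 5],
    [[0, 0, 0], 5],
    [[0, 0, 0], 5],
    [[0, 0, 0], 5],
    [[0, 0, 0], 5],
    [[0, 0, 0], 5]
  ]
}}

```text
t: 41.35
ee_pos: [501.8, -425.5, 76.7]
orientation: [3.007, 0.707, 0.142]
ft_force: [-1.1, 1.7, -1.1]
width: 10.9
```

```bash
python3 -c "
from h import *
o,R=st();print(np.degrees(np.arctan2(R[1,0],R[0,0])),o['moment'])
snap('side','k5',(310,50,430,150),5)"
```

```text
t 41.35 pos [ 501.8 -425.5   76.7] r 657.9 q [-0.744  0.618  1.701  0.073  0.731 -1.258] F [-1.1  1.7 -1.1] w 10.9
x [0.891 0.447 0.078] y [ 0.442 -0.894  0.069] z [ 0.101 -0.027 -0.995] tilt 5.98
26.610154279454083 [-0.388  0.511  0.111]
```

View pics/k5.png

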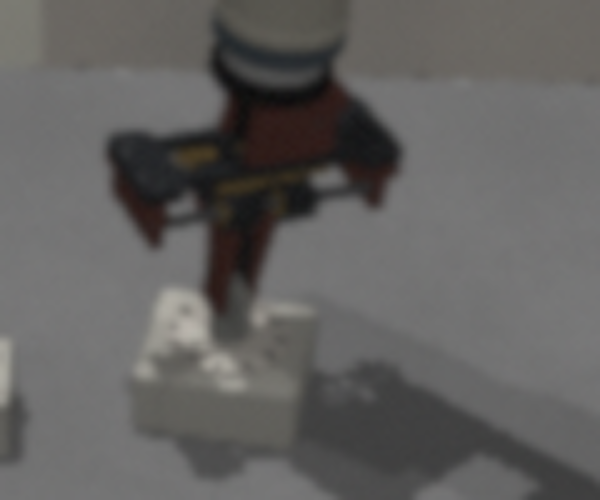

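Emit:
{"op": "arm_command", "data": {
  "increments": [
    [[0, 0, 0], 6],
    [[0, 0, 0], 6],
    [[0, 0, 0], 6],
    [[0, 0, 0], 6],
    [[0, 0, 0], 6],
    [[0, 0, 0], 6],
    [[0, 0, 0], 6],
    [[0, 0, 0], 6],
    [[0, 0, 0], 6],
    [[0, 0, 0], 6]
  ]
}}

```text
t: 42.4
ee_pos: [500.8, -424.8, 76.8]
orientation: [-2.991, 0.936, -0.156]
ft_force: [-0.2, -0.9, 0.7]
width: 11.3
```

```bash
python3 -c "
from h import *
o,R=st();print(np.degrees(np.arctan2(R[1,0],R[0,0])),o['moment'])"
```

```text
t 42.4 pos [ 500.8 -424.8   76.8] r 656.7 q [-0.743  0.618  1.701  0.068  0.736 -0.185] F [-0.2 -0.9  0.7] w 11.3
x [ 0.817 -0.569  0.093] y [-0.569 -0.822 -0.033] z [ 0.096 -0.026 -0.995] tilt 5.69
-34.84878345337806 [0.02  0.583 0.083]
```

Emit:
{"op": "arm_command", "data": {
  "increments": [
    [[0, 0, 0], 6],
    [[0, 0, 0], 6],
    [[0, 0, 0], 6],
    [[0, 0, 0], 6],
    [[0, 0, 0], 6],
    [[0, 0, 0], 6],
    [[0, 0, 0], 6],
    [[0, 0, 0], 6],
    [[0, 0, 0], 6],
    [[0, 0, 0], 6],
    [[0, 0, 0], 6],
    [[0, 0, 0], 6]
  ]
}}

```text
t: 43.6
ee_pos: [500.9, -424.2, 77.0]
orientation: [-1.799, 2.496, -0.112]
ft_force: [0.2, -1.5, -0.1]
width: 10.0
```

```bash
python3 -c "
from h import *
o,R=st();print(np.degrees(np.arctan2(R[1,0],R[0,0])),o['moment'])
snap('side','k6',(310,50,430,150),5)"
```

```text
t 43.6 pos [ 500.9 -424.2   77. ] r 656.3 q [-0.743  0.618  1.699  0.069  0.742  1.101] F [ 0.2 -1.5 -0.1] w 10.0
x [-0.316 -0.949 -0.008] y [-0.944  0.315 -0.096] z [ 0.093 -0.023 -0.995] tilt 5.52
-108.40854493860434 [-0.343  0.448  0.073]
```

View pics/k6.png

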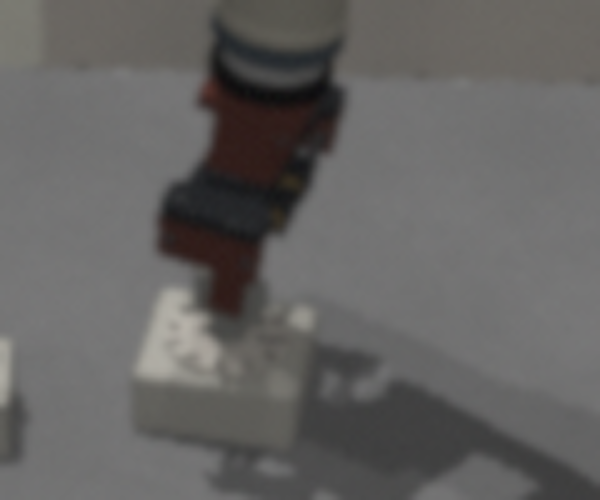

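Emit:
{"op": "arm_command", "data": {
  "increments": [
    [[0, 0, 0], 6],
    [[0, 0, 0], 6],
    [[0, 0, 0], 6],
    [[0, 0, 0], 6],
    [[0, 0, 0], 6],
    [[0, 0, 0], 6],
    [[0, 0, 0], 6],
    [[0, 0, 0], 6],
    [[0, 0, 0], 6],
    [[0, 0, 0], 6],
    [[0, 0, 0], 3],
    [[0, 0, 0], 0]
  ]
}}

```text
t: 44.85
ee_pos: [501.1, -424.0, 77.2]
orientation: [-0.23, 3.043, -0.048]
ft_force: [-0.1, -0.1, -0.6]
width: 11.2
```

```bash
python3 -c "
from h import *
o,R=st();print(np.degrees(np.arctan2(R[1,0],R[0,0])),o['moment'])"
```

```text
t 44.85 pos [ 501.1 -424.    77.2] r 656.4 q [-0.741  0.618  1.698  0.064  0.742  2.204] F [-0.1 -0.1 -0.6] w 11.2
x [-0.985 -0.152 -0.086] y [-0.149  0.988 -0.038] z [ 0.091 -0.025 -0.996] tilt 5.41
-171.25028065826743 [-0.288  0.629 -0.029]
```

Emit:
{"op": "arm_command", "data": {
  "increments": [
    [[0, 0, 0], 0],
    [[0, 0, 0], 0],
    [[0, 0, 0], 0],
    [[0, 0, 0], 0],
    [[0, 0, -1], 0],
    [[0, 0, -2], 0],
    [[0, 0, -1], 0],
    [[0, 0, 0], 0]
  ],
  "gripper": 0.5
}}

```text
t: 45.65
ee_pos: [497.4, -422.6, 119.6]
orientation: [-0.243, 3.042, -0.047]
ft_force: [-0.8, 0.0, -0.5]
width: 44.0
```

Emit:
{"op": "arm_command", "data": {
  "increments": [
    [[0, 0, 0], -8.5],
    [[0, 0, 0], -8.5],
    [[0, 0, 0], -8.5],
    [[0, 0, 0], -8.5],
    [[0, 0, 0], -8.5],
    [[0, 0, 0], -8.5],
    [[0, 0, 0], -8.5],
    [[0, 0, 0], -8.5],
    [[0, 0, 0], -8.5],
    [[0, 0, 0], -8.5],
    [[0, 0, 0], -8.5],
    [[0, 0, 0], -8.5],
    [[0, 0, 0], -8.5],
    [[0, 0, 0], -8.5],
    [[0, 0, 0], -8.5],
    [[0, 0, 0], -8.5],
    [[0, 0, 0], -8.5],
    [[0, 0, 0], -8.5],
    [[0, 0, 0], -8.5],
    [[0, 0, 0], -8.5]
  ]
}}

```text
t: 47.65
ee_pos: [494.8, -420.2, 113.5]
orientation: [3.118, 0.035, 0.137]
ft_force: [-0.1, -0.2, -0.3]
width: 43.9
```

```bash
python3 -c "
from h import *
o,R=st();rel((501.5,-424,76));print(np.degrees(np.arctan2(R[1,0],R[0,0])),o['moment'])
snap('side','k7',(310,50,430,150),5)"
```

```text
t 47.65 pos [ 494.8 -420.2  113.5] r 649.1 q [-0.744  0.56   1.699  0.063  0.806 -0.808] F [-0.1 -0.2 -0.3] w 43.9
x [0.996 0.023 0.087] y [ 0.021 -1.     0.021] z [ 0.088 -0.02  -0.996] tilt 5.16
tool-frame cm [0.33 0.32 3.8 ]
1.338120540030987 [-0.07  -0.069 -0.024]
```

View pics/k7.png

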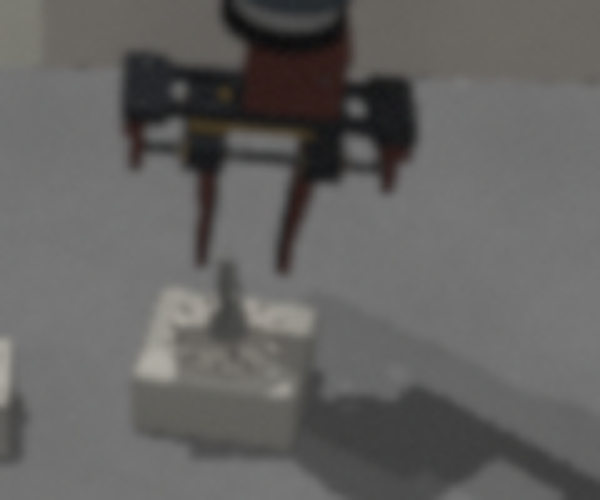

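Emit:
{"op": "arm_command", "data": {
  "increments": [
    [[0.1, 0.2, 0.8], -3.7],
    [[0.1, 0.2, 1], -3.7],
    [[0.1, 0, 1], 0],
    [[0, 0, 0.8], 0],
    [[0, 0, 0], 0]
  ]
}}

```text
t: 48.2
ee_pos: [501.1, -424.3, 75.4]
orientation: [3.104, 0.234, 0.134]
ft_force: [0.2, 0.4, 0.5]
width: 43.8
```

```bash
python3 -c "
from h import *
o,R=st();rel((501.5,-424,76));print(np.degrees(np.arctan2(R[1,0],R[0,0])),o['moment'])"
```

```text
t 48.2 pos [ 501.1 -424.3   75.4] r 656.6 q [-0.742  0.623  1.694  0.066  0.749 -0.939] F [0.2 0.4 0.5] w 43.8
x [0.985 0.151 0.083] y [ 0.149 -0.988  0.032] z [ 0.087 -0.019 -0.996] tilt 5.13
tool-frame cm [ 0.05 -0.02 -0.05]
8.702535987565145 [-0.026 -0.075 -0.012]
```

Emit:
{"op": "arm_command", "data": {
  "increments": [
    [[0, 0, 0], 0],
    [[0, 0, 0], 0],
    [[0, 0, 0], 0],
    [[0, 0, 0], 0],
    [[0, 0, 0], 0],
    [[0, 0, 0], 0],
    [[0, 0, 0], 0],
    [[0, 0, 0], 0]
  ],
  "gripper": 0.0
}}

```text
t: 49.0
ee_pos: [501.2, -424.4, 76.1]
orientation: [3.104, 0.231, 0.133]
ft_force: [1.2, 0.4, -1.2]
width: 11.1
```

Emit:
{"op": "arm_command", "data": {
  "increments": [
    [[0, 0, 0], 4],
    [[0, 0, 0], 6],
    [[0, 0, 0], 6],
    [[0, 0, 0], 6],
    [[0, 0, 0], 6],
    [[0, 0, 0], 6],
    [[0, 0, 0], 6],
    [[0, 0, 0], 6],
    [[0, 0, 0], 6],
    [[0, 0, 0], 6],
    [[0, 0, 0], 6],
    [[0, 0, 0], 6],
    [[0, 0, 0], 6],
    [[0, 0, 0], 6]
  ]
}}

```text
t: 50.4
ee_pos: [501.3, -423.9, 76.3]
orientation: [-2.432, 1.923, -0.122]
ft_force: [1.5, -0.8, -2.3]
width: 10.2
```

```bash
python3 -c "
from h import *
o,R=st();print(np.degrees(np.arctan2(R[1,0],R[0,0])),o['moment'])"
```

```text
t 50.4 pos [ 501.3 -423.9   76.3] r 656.5 q [-0.741  0.622  1.692  0.064  0.753  0.552] F [ 1.5 -0.8 -2.3] w 10.2
x [ 0.229 -0.973  0.038] y [-0.97  -0.231 -0.079] z [ 0.085 -0.019 -0.996] tilt 5.01
-76.74715796422355 [0.294 0.289 0.151]
```

Emit:
{"op": "arm_command", "data": {
  "increments": [
    [[0, 0, 0], 4],
    [[0, 0, 0], 4],
    [[0, 0, 0], 4],
    [[0, 0, 0], 4],
    [[0, 0, 0], 2]
  ]
}}

```text
t: 50.9
ee_pos: [501.5, -424.0, 76.5]
orientation: [-2.082, 2.283, -0.11]
ft_force: [-0.5, -1.1, -0.8]
width: 12.8
```

```bash
python3 -c "
from h import *
o,R=st();print(np.degrees(np.arctan2(R[1,0],R[0,0])),o['moment'])"
```

```text
t 50.9 pos [ 501.5 -424.    76.5] r 656.7 q [-0.74   0.622  1.692  0.063  0.753  0.878] F [-0.5 -1.1 -0.8] w 12.8
x [-0.093 -0.996  0.011] y [-0.992  0.091 -0.086] z [ 0.085 -0.019 -0.996] tilt 4.99
-95.31256039425925 [0.071 0.454 0.932]
```

Emit:
{"op": "arm_command", "data": {
  "increments": [
    [[0, 0, 0], 3],
    [[0, 0, 0], 3],
    [[0, 0, 0], 3]
  ]
}}

```text
t: 51.2
ee_pos: [501.7, -424.1, 76.6]
orientation: [-1.895, 2.436, -0.105]
ft_force: [3.6, -0.0, -3.3]
width: 16.3
```

```bash
python3 -c "
from h import *
o,R=st();print(np.degrees(np.arctan2(R[1,0],R[0,0])),o['moment'])"
```

```text
t 51.2 pos [ 501.7 -424.1   76.6] r 657.0 q [-0.74   0.622  1.691  0.061  0.753  1.037] F [ 3.6 -0.  -3.3] w 16.3
x [-0.246 -0.969 -0.001] y [-0.966  0.245 -0.087] z [ 0.084 -0.02  -0.996] tilt 4.97
-104.24204994674695 [ 0.369 -0.397  1.128]
```

Emit:
{"op": "arm_command", "data": {
  "increments": [
    [[0, 0, 0], 0],
    [[0, 0, 0], 0],
    [[0, 0, 0], 0],
    [[0, 0, 0], 0],
    [[0, 0, 0], 0],
    [[0, 0, -1], 0],
    [[0, 0, -2], 0],
    [[0, 0, -3], 0],
    [[0, 0, -4], 0],
    [[-1, 0, -4], 0],
    [[-1, 0, -4], 0]
  ],
  "gripper": 0.6
}}

```text
t: 52.3
ee_pos: [487.9, -399.4, 258.8]
orientation: [-1.895, 2.437, -0.088]
ft_force: [0.7, 0.3, -0.7]
width: 52.6
```

Emit:
{"op": "arm_command", "data": {
  "increments": [
    [[0, 5, -1], 0],
    [[0, 5, -1], 0],
    [[0, 5, 0], 0],
    [[0, 3, 0], 0],
    [[0, 0, 0], 0],
    [[0, 0, 0], 0]
  ]
}}

```text
t: 52.9
ee_pos: [312.9, -355.6, 276.2]
orientation: [-1.897, 2.432, -0.122]
ft_force: [0.4, -0.2, -0.0]
width: 52.3
```

```bash
python3 -c "
from h import *
o,R=st()
snap('side','z1',None,1.2);snap('top','z1t',None,1.2);snap('top','z2t',(465,203,500,238),12);tan('top');tan('side')"
```

```text
t 52.9 pos [ 312.9 -355.6  276.2] r 473.6 q [-0.911  0.091  1.95   0.065  1.022  0.874] F [ 0.4 -0.2 -0. ] w 52.3
x [-0.244 -0.97   0.005] y [-0.966  0.242 -0.096] z [ 0.092 -0.028 -0.995] tilt 5.53
top area 178 px [342.  195.3] z17: [572.7 -34.   17. ] z21 [572.3 -33.8  21. ]
top area 190 px [353.9 219.9] z17: [502.  -67.5  17. ] z21 [501.9 -67.2  21. ]
top area 210 px [360.5 240.6] z17: [443.  -85.7  17. ] z21 [443.1 -85.3  21. ]
top area 26 px [208.6 251.2] z17: [415.8 344.4  17. ] z21 [416.  343.3  21. ]
side area 371 px [529.7  93.8] z17: [-136.2 -641.9   17. ] z21 [-133.3 -635.8   21. ]
side area 125 px [373.3 196.2] z17: [444. -96.  17.] z21 [444.4 -92.3  21. ]
side area 150 px [352.3 202.3] z17: [503.5 -69.   17. ] z21 [503.7 -65.3  21. ]
side area 159 px [326.5 210.1] z17: [574.8 -35.6  17. ] z21 [574.6 -32.2  21. ]
side area 22 px [387.7 343.3] z17: [420.6 340.8  17. ] z21 [421.1 342.6  21. ]
```

View pics/z1.png

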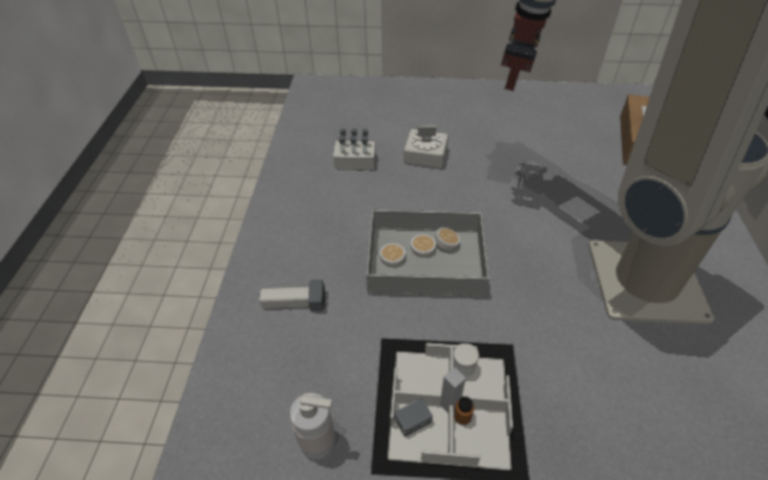

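View pics/z1t.png

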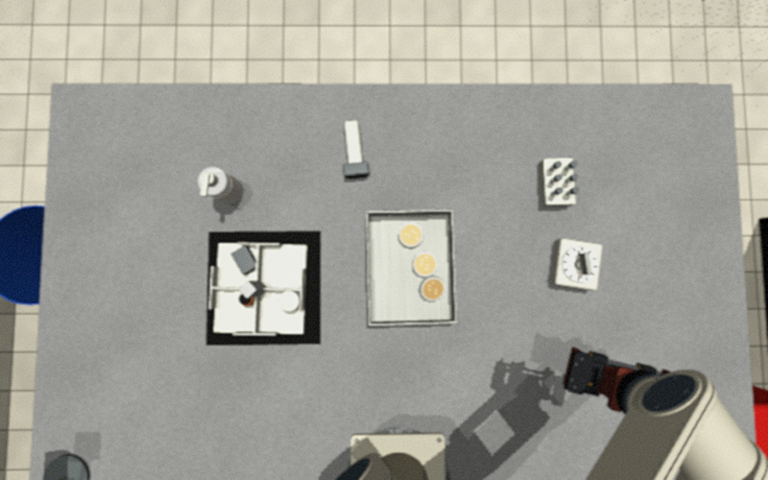

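View pics/z2t.png

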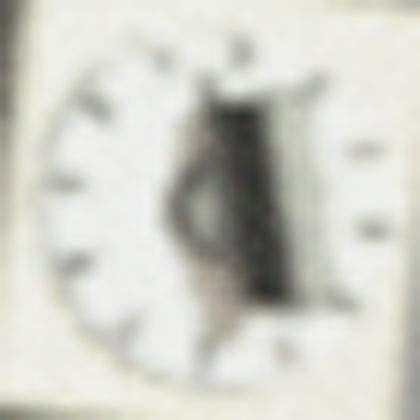

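Run:
```python
from h import *
t=cv2.imread('pics/z1t_raw.png');s=cv2.imread('pics/z1_raw.png')
a=cv2.resize(t[203:238,465:500],None,fx=16,fy=16,interpolation=cv2.INTER_CUBIC)
b=cv2.resize(s[98:123,340:375],None,fx=16,fy=16,interpolation=cv2.INTER_CUBIC)
cv2.imwrite('pics/k8.png',cv2.resize(np.hstack([a,cv2.copyMakeBorder(b,0,160,0,0,0)]),None,fx=.7,fy=.7))
# dark face PCA in both top images
T=lambda u,v:((u+.5)/12-.5+465,(v+.5)/12-.5+203)
for p,q in(((270,95),(298,300)),((208,100),(240,298)),((310,90),(335,300))):
    d=onz('top',T(*p),101)-onz('top',T(*q),101);print(np.linalg.norm(d),np.degrees(np.arctan2(d[1],d[0])))
for f in('pics/top0.png','pics/z1t_raw.png'):
    g=cv2.cvtColor(cv2.imread(f),cv2.COLOR_BGR2GRAY)[207:232,475:498]
    k=cv2.resize(g,None,fx=8,fy=8,interpolation=cv2.INTER_CUBIC)
    m=(k<85).astype('uint8');n,l,st_,c=cv2.connectedComponentsWithStats(m);i=1+np.argmax(st_[1:,4])
    pts=np.argwhere(l==i)[:,::-1].astype(np.float32);r=cv2.minAreaRect(pts);print(f,r)
    v=cv2.fitLine(pts,cv2.DIST_L2,0,.01,.01).ravel()
    p0=np.array([475+v[2]/8,207+v[3]/8]);d=onz('top',p0-v[:2]*5,84)-onz('top',p0+v[:2]*5,84);print(np.degrees(np.arctan2(d[1],d[0])))
```

```text
45.77709249927185 5.628583693574705
44.337011593473434 7.111765081979941
46.82291375895276 4.58742307517583
pics/top0.png ((87.0313949584961, 99.36492156982422), (26.84111785888672, 136.7358856201172), 23.38521957397461)
152.7476933952759
pics/z1t_raw.png ((86.6818618774414, 104.55484771728516), (131.2700653076172, 30.71917152404785), 80.21759033203125)
8.266146250672039
```

View pics/k8.png

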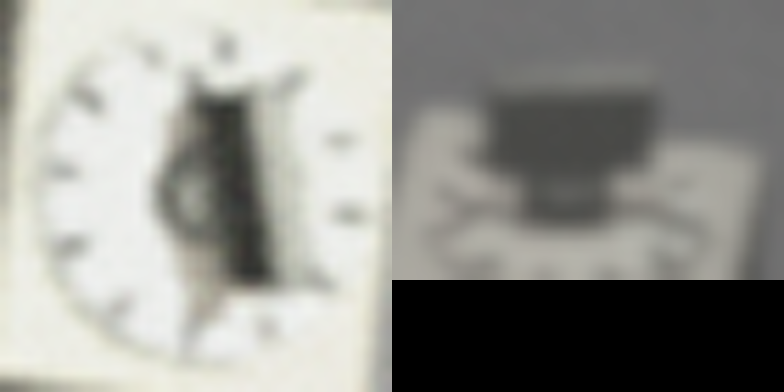

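```bash
python3 -c "
from h import *
rel((500,-424,150));o=get_obs()
plan((494,-424,140),-85,step=30)"
```

```text
tool-frame cm [  2.09 -18.44  14.33]
8 [[[0.29, -2.39, 1.69], np.float64(-2.37)], [[0.38, -2.38, 1.69], np.float64(-2.37)], [[0.48, -2.36, 1.69], np.float64(-2.37)], [[0.58, -2.34, 1.69], np.float64(-2.37)], [[0.68, -2.31, 1.69], np.float64(-2.37)], [[0.77, -2.28, 1.69], np.float64(-2.37)], [[0.86, -2.25, 1.69], np.float64(-2.37)], [[0.96, -2.21, 1.69], np.float64(-2.37)]]
```

Emit:
{"op": "arm_command", "data": {
  "increments": [
    [[0.3, -2.4, 0.8], -2.4],
    [[0.4, -2.4, 1], -2.4],
    [[0.5, -2.4, 1.4], -2.4],
    [[0.6, -2.3, 1.4], -2.4],
    [[0.7, -2.3, 1.4], -2.4],
    [[0.8, -2.3, 1.4], -2.4],
    [[0.8, -2.2, 1.4], -2.4],
    [[0.7, -1.5, 1.4], -2.4],
    [[0, 0, 0], 0]
  ]
}}

```text
t: 54.05
ee_pos: [510.3, -425.6, 183.2]
orientation: [-2.309, 2.065, -0.128]
ft_force: [-0.3, 0.6, 0.1]
width: 53.2
```

```bash
python3 -c "
from h import *
o,R=st();rel((501.5,-424,76));print(np.degrees(np.arctan2(R[1,0],R[0,0])))"
```

```text
t 54.05 pos [ 510.3 -425.6  183.2] r 664.5 q [-0.732  0.489  1.628  0.051  0.943  0.699] F [-0.3  0.6  0.1] w 53.2
x [ 0.11  -0.993  0.034] y [-0.99  -0.112 -0.086] z [ 0.089 -0.024 -0.996] tilt 5.3
tool-frame cm [-0.62  1.77 10.59]
-83.70687329059488
```

Emit:
{"op": "arm_command", "data": {
  "increments": [
    [[-0.2, 0.5, 1.5], 0],
    [[-0.2, 0.5, 2], 0],
    [[-0.2, 0.5, 2], 0],
    [[0, 0.3, 2], 0],
    [[0, 0, 1.5], 0],
    [[0, 0, 0.8], 0],
    [[0, 0, 0], 0]
  ]
}}

```text
t: 54.75
ee_pos: [501.6, -422.7, 80.7]
orientation: [-2.306, 2.068, -0.126]
ft_force: [0.9, -0.7, 0.1]
width: 52.5
```

```bash
python3 -c "
from h import *
o,R=st();rel((501.5,-424,76));print(np.degrees(np.arctan2(R[1,0],R[0,0])))"
```

```text
t 54.75 pos [ 501.6 -422.7   80.7] r 655.9 q [-0.738  0.613  1.696  0.062  0.752  0.68 ] F [ 0.9 -0.7  0.1] w 52.5
x [ 0.107 -0.994  0.033] y [-0.99  -0.11  -0.085] z [ 0.088 -0.023 -0.996] tilt 5.24
tool-frame cm [0.12 0.07 0.47]
-83.8378026624453
```

Emit:
{"op": "arm_command", "data": {
  "increments": [
    [[0.1, 0, 0.4], 0],
    [[0, 0, 0], 0],
    [[0, 0, 0], 0],
    [[0, 0, 0], 0],
    [[0, 0, 0], 0],
    [[0, 0, 0], 0],
    [[0, 0, 0], 0],
    [[0, 0, 0], 0],
    [[0, 0, 0], 0]
  ],
  "gripper": 0.0
}}

```text
t: 55.65
ee_pos: [503.7, -423.7, 79.6]
orientation: [-2.305, 2.066, -0.13]
ft_force: [1.3, 0.3, 0.1]
width: 10.0
```

```bash
python3 -c "
from h import *
o,R=st();print(np.degrees(np.arctan2(R[1,0],R[0,0])),o['moment'])"
```

```text
t 55.65 pos [ 503.7 -423.7   79.6] r 658.2 q [-0.738  0.617  1.693  0.064  0.749  0.679] F [1.3 0.3 0.1] w 10.0
x [ 0.108 -0.994  0.034] y [-0.99  -0.11  -0.088] z [ 0.091 -0.024 -0.996] tilt 5.4
-83.8231730532831 [ 0.402 -0.042  0.192]
```

Emit:
{"op": "arm_command", "data": {
  "increments": [
    [[0, 0, 0], 2],
    [[0, 0, 0], 2],
    [[0, 0, 0], 2]
  ]
}}

```text
t: 55.95
ee_pos: [503.8, -423.8, 79.7]
orientation: [-2.192, 2.182, -0.126]
ft_force: [1.6, 0.2, -1.4]
width: 11.4
```

```bash
python3 -c "
from h import *
o,R=st();print(np.degrees(np.arctan2(R[1,0],R[0,0])),o['moment'])"
```

```text
t 55.95 pos [ 503.8 -423.8   79.7] r 658.3 q [-0.738  0.617  1.693  0.063  0.75   0.785] F [ 1.6  0.2 -1.4] w 11.4
x [ 0.003 -1.     0.025] y [-0.996 -0.006 -0.09 ] z [ 0.09  -0.024 -0.996] tilt 5.37
-89.80997675955287 [ 0.397 -0.091  0.802]
```

Emit:
{"op": "arm_command", "data": {
  "increments": [
    [[0, 0, 0], 2],
    [[0, 0, 0], 2],
    [[0, 0, 0], 2]
  ]
}}

```text
t: 56.25
ee_pos: [504.3, -423.8, 79.8]
orientation: [-2.073, 2.29, -0.123]
ft_force: [0.9, -0.5, -0.3]
width: 13.3
```

```bash
python3 -c "
from h import *
o,R=st();print(np.degrees(np.arctan2(R[1,0],R[0,0])),o['moment'])"
```

```text
t 56.25 pos [ 504.3 -423.8   79.8] r 658.8 q [-0.737  0.617  1.692  0.062  0.749  0.89 ] F [ 0.9 -0.5 -0.3] w 13.3
x [-0.1   -0.995  0.016] y [-0.991  0.098 -0.092] z [ 0.09  -0.025 -0.996] tilt 5.38
-95.74129130768894 [ 0.293 -0.034  0.945]
```

Emit:
{"op": "arm_command", "data": {
  "increments": [
    [[0, 0, 0], 0],
    [[0, 0, 0], 0],
    [[0, 0, 0], 0],
    [[0, 0, 0], 0],
    [[0, 0, 0], 0],
    [[0, 0, -1], 0],
    [[0, 0, -2], 0],
    [[0, 0, -3], 0],
    [[0, 0, -4], 0],
    [[0, 0, -4], 0],
    [[0, 2, 0], 0],
    [[0, 4, 0], 0],
    [[0, 4, 0], 0],
    [[0, 3, 0], 0],
    [[0, 0, 0], 0],
    [[0, 0, 0], 0]
  ],
  "gripper": 0.6
}}

```text
t: 57.85
ee_pos: [359.5, -408.4, 221.1]
orientation: [-2.075, 2.288, -0.139]
ft_force: [0.6, -0.3, 0.9]
width: 52.5
```

```bash
python3 -c "
from h import *
o,R=st()
snap('side','f1',None,1.2);snap('top','f1t',None,1.2)
a=cv2.imread('pics/f1_raw.png');a2=cv2.imread('pics/z1_raw.png')
cv2.imwrite('pics/f2.png',cv2.resize(a[95:250,290:420],None,fx=3.8,fy=3.8,interpolation=cv2.INTER_CUBIC))"
```

```text
t 57.85 pos [ 359.5 -408.4  221.1] r 544.1 q [-0.903  0.269  1.87   0.07   0.918  0.725] F [ 0.6 -0.3  0.9] w 52.5
x [-0.098 -0.995  0.024] y [-0.99   0.095 -0.1  ] z [ 0.097 -0.033 -0.995] tilt 5.89
```

View pics/f2.png

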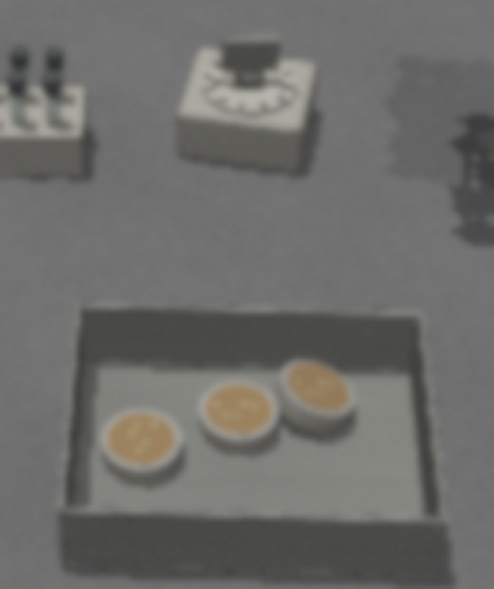

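View pics/f1t.png

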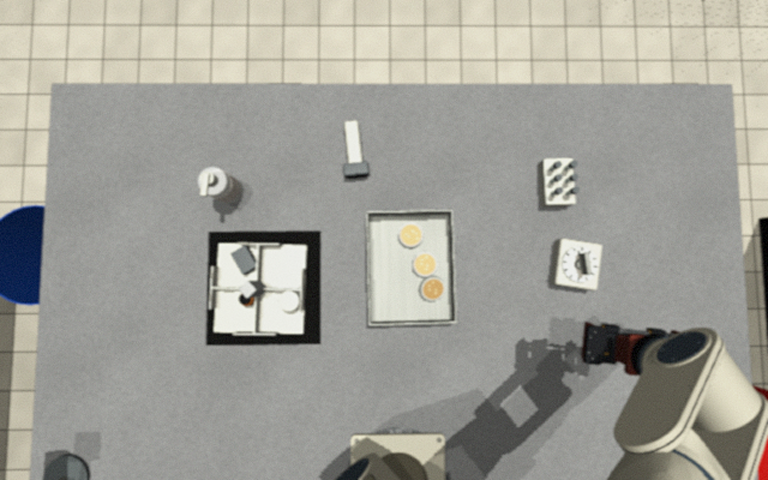

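```bash
python3 -c "
from h import *
print(close_job())"
```

```text
the job is handed in; nothing more can be done
None
```

The job was handed in at about 58 s of the 210 s allowed. As far as the cameras and forces show, every part of the task is done.

**Dishes from the tray:** The moves allow no tilting of the tool. I gripped the post across the pour diagonal and pushed the tray's tip against the pan's near wall, then against its far inner wall. That pivoted it in the grip to about 25°. Both stacked dishes slid into the pan while the tray was still tilted.

**Tray:** I stood it back level on its mat, a few mm from the mat's centre. The jar, slide box and vial are still in it.

**Bench dish:** There was only one, and I put it in the pan. My last pictures show all three dishes below the rim, one of them leaning on its neighbour.

**Timer key:** I wound it clockwise in two strokes, then gripped it again to check. It resisted at the same place both times, at about 0.8–1.1 N m against a spring of 0.12 N m at most, so I take it to be at the stop.

**What disagreed or nearly went wrong:**
- **Key angle:** the turn measured from the pictures and the tool angle is about 5.8 rad, not 6.0. That is still above the 5.6 needed.
- **Joint 3:** in an early trial of the reach limit it read 0.088 rad, against a listed limit of 0.09. I can't tell whether that counts as passing its range.
- **Tool tilt:** it drifted by up to 6° over the run, with no visible effect on the results.

The pump bottle, rack and scanner look unmoved in the pictures.

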